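# Set the stop screw of a board press jig

### The arm

A 6-joint arm with a two-finger parallel gripper is mounted at the origin on the work surface. World frame = base frame: x ahead of the robot, y to its left, z up, the work surface at z = 0. Lengths are in mm, angles in rad, forces in N, time in s.
With the tool pointing down it reaches from about 300 to 775 mm from the base axis. Payload 14.6 kg.
Tool frame: the origin (TCP) lies midway between the tips of the shut fingers; the grasp point (between the pads) lies 19 mm behind it; z points along the fingers, y is the direction in which the jaws open and shut (so a half turn about z gives the same grasp; the last joint's range is limited). The gripper opens to 94 mm and grips with 3 to 60 N. Pads are 16 mm wide; open, the fingers measure 119 mm over their backs; the gripper's body (75 mm by 177 mm) begins 78 mm behind the grasp point.
Start: joints at [-1.195, 0.3, 1.521, -0, 1.321, -0.067], TCP at [235.651, -496.948, 179.446] pointing down, gripper open.
Joint ranges: [-3.03, 3.03], [-0.79, 2.21], [0.23, 2.52], [-1.04, 4.18], [0, 3.07], [-2.55, 2.55]. Speed limits (rad/s): [2.22, 2.22, 2.57, 3.14, 3.14, 3.14].

### API

Orientations are given as [roll, pitch, yaw] about the fixed x, y, z axes, in that order (R = Rz(yaw) Ry(pitch) Rx(roll)).
In Python, from cell import manip gives the robot as it stands.
- The arm moves only by the tool play_rows, never from a script. Its argument "commands" is a list of rows, each an object of numbers: "x", "y", "z": the shift along the tool's x, y, z in m; "wx", "wy", "wz": the turn, a rotation vector about the tool's x, y, z in degrees; "grip": the opening, from 0 (shut) to 1 (fully open). In form: [{"x": .., "y": .., "z": .., "wx": .., "wy": .., "wz": .., "grip": ..}, ...]. A call has 1 to 20 rows; each row shifts and turns the commanded pose from where the row before left it, along the tool's axes as they then stand; what a row does not reach is not made up. A row lasts 1/8 s, in which the tool goes at most 62.5 mm and 10.7 degrees, less where a joint would pass 70% of its speed; a pose out of reach is approached as far as the arm can. A call is refused whole if a number of a shift passes 0.0625 or a number of a turn 10.7, either way. A call with a gripper value outside its range is refused whole. The fingers move at their own pace and stop on an object; "squeeze" is the grip in N (left out, the last holds). Time passes only in rows, so rows that do not move let the fingers close. It gives the time, the measured TCP pose, the force and the opening at its end, in the units of the state.
- manip.read_state(): the state, without advancing time (a new reading comes with each control period).
- manip.camera(name): name is "side" or "top" or "wrist"; returns (picture, depth): 420x560x3 uint8, red, green, blue; 420x560 float32, mm along the optical axis (not along the pixel's ray), 0 where there is no reading.
- manip.camera_info(name): a dict with "intrinsics" (3x3 intrinsics, pixels), "k1" (the pictures are not rectified: a ray, as slopes to the right and down, at radius r is drawn at 1 + k1 r^2 times it, then the intrinsics apply), "camera_from_world" (4x4, takes a point from world to camera coordinates); the wrist camera has in their place "tool_from_camera" (4x4, takes a point from camera to tool coordinates, whose origin is the TCP and whose axes are the flange's). Camera axes: x right, y up, looking along -z (the intrinsics and any distortion apply to the point x, -y, -z); pixel columns grow to the right and rows downward; lengths in mm; the calibration is good to about 2 mm. A picture is of the moment at which its call begins: read the wrist's pose just before it. camera_info takes no time and is no camera call.
- manip.sign_off(): hands the job in, once; it reports no verdict.
The state is a dict: "clock": time; "joints": joint angles; "qd": joint speeds; "effort": joint torques, N m; "eef_pos": TCP position; "eef_rot": TCP orientation; "wrist_force": force on the tool from outside, world axes, zero at the start; "moment": the same for the moment, N m; "finger_gap": finger opening in mm.
Only numpy, scipy, OpenCV 4.12 (cv2) and the standard library are available. Lean on these libraries where they do the work, as an engineer would, in place of code of your own. Each camera call takes 0.05 s, during which the arm holds its last target.

### The job

Set the stop screw of the board press jig: turn its bar knob clockwise until you feel the screw bottom, firmly but gently without forcing it, then back it off a quarter of a turn. Then throw the lock lever fully over to the side away from the robot, let go, and leave the other things on the bench where they are.

Things in the scene. Friction and masses are not known exactly. Their poses are not given: they have to be found in the camera images.
- jig: Board press jig, fixed to the bench: aluminium plate 150 mm (x) by 250 mm (y), 12 mm thick; a bridge (40 mm wide, along x, top at 60 mm) at y = +55 mm carries the stop screw, a lock lever stands at y = -75 mm. Origin on the bench under the plate's centre, z up; x points away from the robot, give or take the jig's yaw.
- knob_grip (a point): Grip point of the black bar knob on the stop screw: on the vertical screw axis, about 99 mm above the bench. Bar 44 mm long (point x, marked by a white line at its +x end), 14 mm thick (point y: the fingers close along it); its top is 11 mm above this point, the top of the round flange (44 mm across) 26 mm below it. It turns with the knob; clockwise from above runs the screw down, 2 mm a turn.
- knob: The same knob; origin on the screw axis at the underside of its flange, x along the bar. The screw starts 0.8 to 2.2 rad above its bottom, which the bar's direction does not show. It runs at about 0.05 N m; once bottomed the moment climbs by 6 N m per rad of further turn and springs back when let go. 0.2 to 0.5 N m is firmly bottomed, over 0.8 N m is forced.
- foot (a point): Underside of the screw's foot, on the screw axis below the bridge, z up, x along the jig's x. It does not turn with the screw; it rises 0.5 mm for a quarter turn back from the bottom, and only twists a little clockwise (1 rad per 6 N m) while the bottomed screw is tightened.
- pad_top (a point): Top centre of the fixed steel seat pad (18 mm across) on which the foot bottoms, on the screw axis, 26 mm above the bench.
- lock (a joint): Lock lever: 0 leans towards the robot (jig -x) by 0.5 rad from upright, 1.0 leans away (jig +x) by 0.5 rad: fully over. Starts at 0 to 0.2. Turns about the jig's y axis at jig x = 0, y = -75 mm, 34 mm above the bench; stays where it is left; friction about 0.06 N m.
- lock_tip (a point): Centre of the black ball (26 mm across) at the end of the lock lever, 60 mm from its pivot; steel rod 10 mm thick below it.
- shield: small loose steel shielding can, 26 x 20 x 8 mm, lying on the jig's plate; bystander, origin at its underside
- tweezers: loose dark steel tweezers, 120 mm long, lying in front of the jig; bystander
- tray: loose grey three-compartment parts tray, 50 x 110 x 22 mm, behind the jig; bystander, origin at its underside
- spool: loose metal spool, 64 mm across, 36 mm high; bystander, origin at its underside
- flux: closed white bottle, 36 mm across, 85 mm high; bystander, origin at its underside
- driver: loose screwdriver, 170 mm long, lying on the bench; bystander
- spare: loose spare circuit board, 80 x 55 mm, 12 mm high; bystander, origin at its underside

How it is judged (in metres and radians):
On the way, in this order (a step that is already met when the one before it is completed fails the run):
1. the screw is bottomed: the foot is on the pad and bears on it with at least 0.12 N m at the knob (angle between the x axis of foot and the x axis of jig, either way round above 0.02 rad), for 0.2 s.
2. backed off a quarter of a turn (within 21 degrees) (z of foot in the frame of pad_top between 0.000381972 and 0.000617521 m), for 0.2 s.
3. the lock lever is thrown over (value of joint lock above 0.85 rad), for 0.1 s.
At the end, for the whole second after the job is handed in: The screw stands a quarter of a turn (69 to 111 degrees) back from its bottom, the lock lever is fully over away from the robot (joint above 0.85), and nothing is touched (all of step 2 and value of joint lock above 0.85 rad and contact force between the fingers and anything else below 0.5 N).
It fails at once if the screw is forced: more than about 0.8 N m after it has bottomed (angle between the x axis of foot and the x axis of jig, either way round above 0.133 rad).
It fails at once if a bystander is moved by more than 20 mm (distance of any of shield, tweezers, tray, spool, flux, driver, spare from where it was at the start of the episode above 0.02 m).
It also fails if it takes over 72 s, if anything falls off the work surface, if the arm or the gripper's body presses on something with over 40 N, if the wrist force passes 120 N, or if a joint passes its speed limit or range.

## Working session

There is one attempt and no reset: what is moved stays moved. The work goes in short steps, Python scripts to look and compute and a tool call to move; the robot and the scene stay as the last step left them, time stands still between calls to the robot, and variables do not carry over. Pictures are saved under pics/ and viewed, and the job is handed in when it is done.

Besides the shell and the picture viewer there is one more tool, called after "Call:" in YAML: its name, and indented under it one key for each argument. play_rows: Moves the arm, as the interface text tells. Its arguments: {"type":"object","properties":{"commands":{"type":"array"},"squeeze":{"type":"number"}},"required":["commands"]}

```bash
mkdir -p pics; ls
python3 - <<'E'
from cell import manip
import cv2,numpy as np
print(manip.read_state())
for n in ("top","side","wrist"):
    p,d=manip.camera(n); cv2.imwrite(f"pics/{n}0.png",p[:,:,::-1]); np.save(f"pics/{n}0.npy",d)
    print(n,manip.camera_info(n))
E
```

```text
pics
{'clock': 0.0, 'joints': array([-1.19459583e+00,  3.00449751e-01,  1.52156662e+00,  1.22040970e-05,
        1.32069811e+00, -6.66179866e-02]), 'qd': array([-0.00184096, -0.00019316, -0.00075133,  0.00012792, -0.00134342,
       -0.0013202 ]), 'effort': array([-2.04918324e-03, -5.31813920e+01, -3.52737737e+01,  7.07885530e-02,
        2.43569026e-02, -6.42584610e-05]), 'eef_pos': array([ 235.55490199, -496.68939866,  178.90417452]), 'eef_rot': array([-3.14047411e+00, -8.64730564e-05,  4.42815412e-01]), 'wrist_force': array([-0.00819082,  0.61537815, -0.76584976]), 'moment': array([-0.02458851,  0.01126623, -0.06360496]), 'finger_gap': 94.2674355569179}
top {'intrinsics': array([[382.30951924,   0.        , 279.3221905 ],
       [  0.        , 382.30951924, 214.45562451],
       [  0.        ,   0.        ,   1.        ]]), 'k1': -0.05654555150744555, 'camera_from_world': array([[-3.33971466e-02, -9.99429231e-01,  5.08352182e-03,
        -4.12005338e+00],
       [ 9.78825985e-01, -3.16800477e-02,  2.02227757e-01,
        -5.73275984e+02],
       [-2.01951286e-01,  1.17297133e-02, 
[... 563 characters left out ...]
1,  5.52741731e-01,
        -8.92059350e+02],
       [ 0.00000000e+00,  0.00000000e+00,  0.00000000e+00,
         1.00000000e+00]])}
wrist {'intrinsics': array([[350.08120011,   0.        , 280.49175571],
       [  0.        , 350.08120011, 208.5125986 ],
       [  0.        ,   0.        ,   1.        ]]), 'k1': -0.0024000531921522152, 'tool_from_camera': array([[-3.00476032e-05,  9.70847969e-01,  2.39696099e-01,
         6.90561601e+01],
       [ 9.99999968e-01,  8.91122251e-05, -2.35576719e-04,
         9.95864819e-01],
       [-2.50069032e-04,  2.39696085e-01, -9.70847941e-01,
        -2.05320844e+02],
       [ 0.00000000e+00,  0.00000000e+00,  0.00000000e+00,
         1.00000000e+00]])}
```

View pics/top0.png

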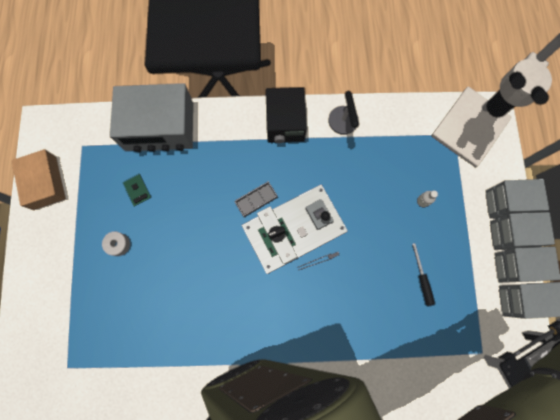

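View pics/side0.png

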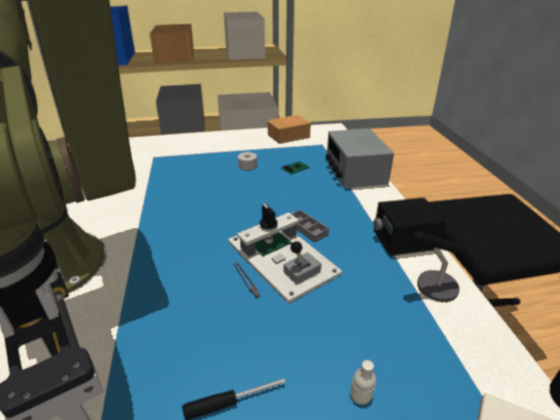

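```bash
cat > h.py <<'E'
from cell import manip
import numpy as np, cv2
from scipy.spatial.transform import Rotation as R
def cloud(name,d,info=None,pose=None):
    info=info or manip.camera_info(name)
    K=info["intrinsics"];k=info["k1"]
    v,u=np.mgrid[:420,:560]
    pts=np.stack([u.ravel(),v.ravel()],1).astype(float)[:,None]
    s=cv2.undistortPoints(pts,K,np.array([k,0,0,0,0.])).reshape(420,560,2)
    P=np.stack([s[...,0]*d,-s[...,1]*d,-d],-1)
    if pose is None:
        T=np.linalg.inv(info["camera_from_world"])
    else: T=pose@info["tool_from_camera"]
    return P@T[:3,:3].T+T[:3,3]
def toolpose(st):
    T=np.eye(4);T[:3,:3]=R.from_euler('xyz',st["eef_rot"]).as_matrix();T[:3,3]=st["eef_pos"];return T
def project(name,p,pose=None):
    info=manip.camera_info(name)
    T=info["camera_from_world"] if pose is None else np.linalg.inv(pose@info["tool_from_camera"])
    c=np.atleast_2d(p)@T[:3,:3].T+T[:3,3]
    x=c[:,0]/-c[:,2];y=-c[:,1]/-c[:,2];r2=x*x+y*y;f=1+info["k1"]*r2
    K=info["intrinsics"];return np.stack([K[0,0]*x*f+K[0,2],K[1,1]*y*f+K[1,2]],1)
E
python3 - <<'E'
from h import *
for n in("top","side"):
    d=np.load(f"pics/{n}0.npy");C=cloud(n,d)
    im=cv2.imread(f"pics/{n}0.png")
    if n=="top": c=im[170:290,220:380]
    else: c=im[180:320,210:360]
    cv2.imwrite(f"pics/{n}0c.png",cv2.resize(c,None,fx=4.5 if n=="top" else 4,fy=4.5 if n=="top" else 4,interpolation=cv2.INTER_CUBIC))
    v,u=np.mgrid[:420,:560]
    roi=(u>235)&(u<355)&(v>180)&(v<280) if n=="top" else (u>225)&(u<345)&(v>195)&(v<305)
    z=C[...,2]
    print("bench z",np.median(z[roi&(abs(z)<6)]))
    hsv=cv2.cvtColor(im,cv2.COLOR_BGR2HSV)
    m=roi&(z>7)&(z<16)&(hsv[...,1]<60)&(hsv[...,2]>130)
    print(m.sum(),C[m].mean(0))
    for which in(0,):
        mm=(roi&(z>7)&(hsv[...,1]<90)).astype(np.uint8)
    P=C[m][:,:2].astype(np.float32)
    print(cv2.minAreaRect(P))
    hi=roi&(z>80); print("high",hi.sum(),C[hi].mean(0) if hi.any() else 0, z[roi].max())
E
```

```text
bench z 0.2635454785372531
3092 [545.1370212  -68.70369506  11.75585527]
((544.2490234375, -63.45729064941406), (150.6949920654297, 250.06190490722656), 25.863433837890625)
high 252 [505.25235478 -54.47449113 270.79114834] 1040.8769828706181
bench z 0.999497461298688
2139 [ 551.99051984 -113.11842079   12.22472125]
((558.2186279296875, -63.85704040527344), (195.50648498535156, 251.4792022705078), 20.767589569091797)
high 377 [ 519.8837173  -147.02032705  157.54452361] 603.9480815346268
```

```bash
ls pics
```

```text
side0.npy
side0.png
side0c.png
top0.npy
top0.png
top0c.png
wrist0.npy
wrist0.png
```

View pics/top0c.png

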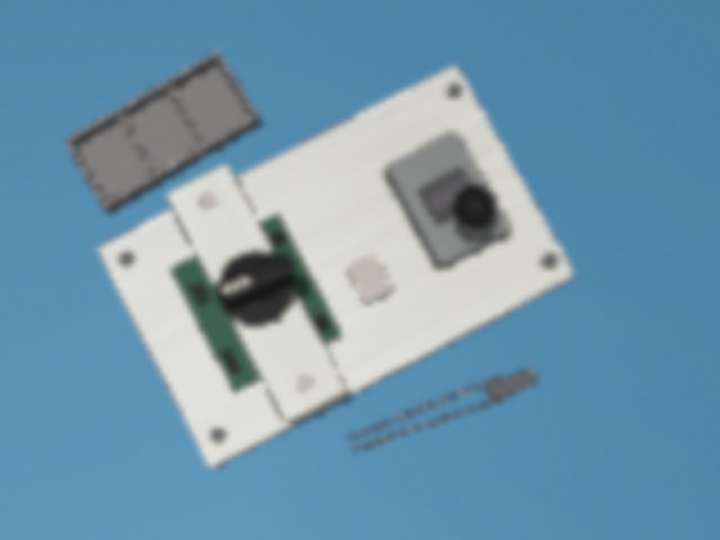

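View pics/side0c.png

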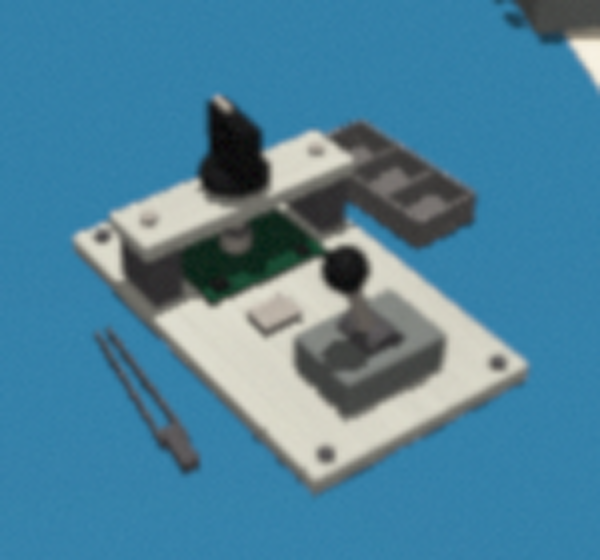

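Call:
play_rows:
  commands:
    - {"x": 0.0331, "y": -0.0224, "z": -0.0015}
    - {"x": 0.0331, "y": -0.0224, "z": -0.0015}
    - {"x": 0.0331, "y": -0.0224, "z": -0.0015}
    - {"x": 0.0331, "y": -0.0224, "z": -0.0015}
    - {"x": 0.0331, "y": -0.0224, "z": -0.0015}
    - {"x": 0.0331, "y": -0.0224, "z": -0.0015}
    - {"x": 0.0331, "y": -0.0224, "z": -0.0015}
    - {"x": 0.0331, "y": -0.0224, "z": -0.0015}
    - {"x": 0.0331, "y": -0.0224, "z": -0.0015}
    - {"x": 0.0331, "y": -0.0224, "z": -0.0015}
    - {"x": 0.0331, "y": -0.0224, "z": -0.0015}
    - {"x": 0.0331, "y": -0.0224, "z": -0.0015}
    - {"x": 0.0331, "y": -0.0224, "z": -0.0015}
    - {"x": 0.0331, "y": -0.0224, "z": -0.0015}
    - {"wz": -10}
    - {"wz": -10}
    - {"wz": -10}
    - {"wz": -10}
    - {"wz": -10}
    - {"wz": -10}

```text
$.commands[0]: bad value
```

Call:
play_rows:
  commands:
    - {"wz": -8}
    - {"wz": -7}
    - {}

```text
$.commands[0]: bad value
```

Run:
```python
from h import *
st=manip.read_state();T=toolpose(st)
np.save("pics/w1T.npy",T)
p,d=manip.camera("wrist");cv2.imwrite("pics/w1.png",p[:,:,::-1]);np.save("pics/w1.npy",d)
print(st["clock"],st["eef_pos"],st["eef_rot"],st["joints"],st["moment"],st["wrist_force"])
C=cloud("wrist",d,pose=T)
z=C[...,2]
for lo,hi in((52,64),(66,80),(95,115)):
    m=(z>lo)&(z<hi)&(np.hypot(C[...,0]-520,C[...,1]+14)<60)
    print(lo,m.sum(),C[m].mean(0),cv2.minAreaRect(C[m][:,:2].astype(np.float32)))
```

```text
0.15 [ 235.56073482 -496.76062399  179.01535914] [-3.14071537e+00 -2.57423987e-05  4.42837995e-01] [-1.19460954e+00  3.00351160e-01  1.52143162e+00 -3.37952831e-05
  1.32068693e+00 -6.66428391e-02] [-0.0295568   0.00293408 -0.01788849] [-0.10261257  0.15566555  0.60671256]
52 0 [nan nan nan] ((0.0, 0.0), (0.0, 0.0), 0.0)
66 0 [nan nan nan] ((0.0, 0.0), (0.0, 0.0), 0.0)
95 0 [nan nan nan] ((0.0, 0.0), (0.0, 0.0), 0.0)<stdin>:10: RuntimeWarning: Mean of empty slice.
  ret = um.true_divide(
```

View pics/w1.png

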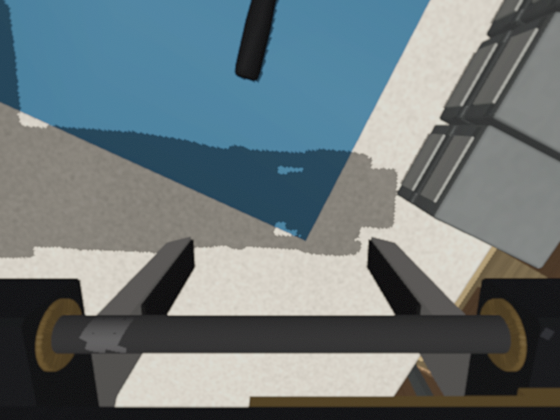

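The call was refused because each row needs every field. The picture only shows the start view: driver handle near (260,40) and nothing in the way.

Call:
play_rows:
  commands:
    - {"x": 0.0331, "y": -0.0224, "z": -0.0015, "wx": 0, "wy": 0, "wz": 0, "grip": 1}
    - {"x": 0.0331, "y": -0.0224, "z": -0.0015, "wx": 0, "wy": 0, "wz": 0, "grip": 1}
    - {"x": 0.0331, "y": -0.0224, "z": -0.0015, "wx": 0, "wy": 0, "wz": 0, "grip": 1}
    - {"x": 0.0331, "y": -0.0224, "z": -0.0015, "wx": 0, "wy": 0, "wz": 0, "grip": 1}
    - {"x": 0.0331, "y": -0.0224, "z": -0.0015, "wx": 0, "wy": 0, "wz": 0, "grip": 1}
    - {"x": 0.0331, "y": -0.0224, "z": -0.0015, "wx": 0, "wy": 0, "wz": 0, "grip": 1}
    - {"x": 0.0331, "y": -0.0224, "z": -0.0015, "wx": 0, "wy": 0, "wz": 0, "grip": 1}
    - {"x": 0.0331, "y": -0.0224, "z": -0.0015, "wx": 0, "wy": 0, "wz": 0, "grip": 1}
    - {"x": 0.0331, "y": -0.0224, "z": -0.0015, "wx": 0, "wy": 0, "wz": 0, "grip": 1}
    - {"x": 0.0331, "y": -0.0224, "z": -0.0015, "wx": 0, "wy": 0, "wz": 0, "grip": 1}
    - {"x": 0.0331, "y": -0.0224, "z": -0.0015, "wx": 0, "wy": 0, "wz": 0, "grip": 1}
    - {"x": 0.0331, "y": -0.0224, "z": -0.0015, "wx": 0, "wy": 0, "wz": 0, "grip": 1}
    - {"x": 0.0331, "y": -0.0224, "z": -0.0015, "wx": 0, "wy": 0, "wz": 0, "grip": 1}
    - {"x": 0.0331, "y": -0.0224, "z": -0.0015, "wx": 0, "wy": 0, "wz": 0, "grip": 1}
    - {"x": 0, "y": 0, "z": 0, "wx": 0, "wy": 0, "wz": -10, "grip": 1}
    - {"x": 0, "y": 0, "z": 0, "wx": 0, "wy": 0, "wz": -10, "grip": 1}
    - {"x": 0, "y": 0, "z": 0, "wx": 0, "wy": 0, "wz": -10, "grip": 1}
    - {"x": 0, "y": 0, "z": 0, "wx": 0, "wy": 0, "wz": -10, "grip": 1}
    - {"x": 0, "y": 0, "z": 0, "wx": 0, "wy": 0, "wz": -10, "grip": 1}
    - {"x": 0, "y": 0, "z": 0, "wx": 0, "wy": 0, "wz": -10, "grip": 1}

```text
clock: 2.7
eef_pos: [519.9, -15.0, 200.3]
eef_rot: [-3.141, -0.0, 1.496]
wrist_force: [0.4, 0.2, -0.5]
finger_gap: 93.9
```

Call:
play_rows:
  commands:
    - {"x": 0, "y": 0, "z": 0, "wx": 0, "wy": 0, "wz": -8, "grip": 1}
    - {"x": 0, "y": 0, "z": 0, "wx": 0, "wy": 0, "wz": -7, "grip": 1}
    - {"x": 0, "y": 0, "z": 0, "wx": 0, "wy": 0, "wz": 0, "grip": 1}

```text
clock: 3.08
eef_pos: [519.9, -15.0, 200.3]
eef_rot: [-3.141, -0.0, 1.751]
wrist_force: [-0.2, 0.2, 0.0]
finger_gap: 93.9
```

Run:
```python
from h import *
st=manip.read_state();T=toolpose(st)
np.save("pics/w1T.npy",T)
p,d=manip.camera("wrist");cv2.imwrite("pics/w2.png",p[:,:,::-1]);np.save("pics/w2.npy",d)
print(st["clock"],st["eef_pos"],st["eef_rot"],st["joints"],st["moment"],st["wrist_force"])
C=cloud("wrist",d,pose=T)
z=C[...,2]
for lo,hi in((52,64),(66,80),(95,115)):
    m=(z>lo)&(z<hi)&(np.hypot(C[...,0]-520,C[...,1]+14)<60)
    print(lo,m.sum(),C[m].mean(0),cv2.minAreaRect(C[m][:,:2].astype(np.float32)))
```

```text
3.075 [519.92861051 -15.03404058 200.343693  ] [-3.14136654e+00 -9.03631188e-05  1.75102354e+00] [-9.93445796e-02  2.17224387e-01  1.57563066e+00  2.50739328e-05
  1.34897988e+00 -2.79577322e-01] [-0.00079758 -0.12148057 -0.00770626] [-1.67535036e-01  1.95963083e-01  1.16769202e-05]
52 3158 [520.62545399 -12.37495492  59.97486787] ((520.2534790039062, -14.421966552734375), (119.35658264160156, 40.44823455810547), 25.62215805053711)
66 864 [520.43259239 -13.0824311   73.52266293] ((522.237548828125, -13.582866668701172), (108.88233947753906, 42.63901138305664), 6.008267402648926)
95 812 [519.47431462 -13.02764064 109.82683396] ((519.7693481445312, -14.38507080078125), (13.988557815551758, 43.752891540527344), 19.910139083862305)
```

View pics/w2.png

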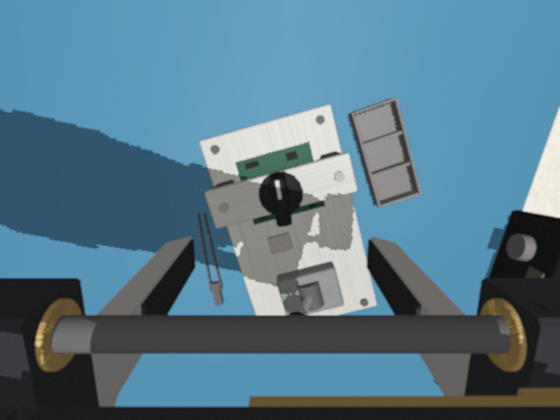

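The bar is 14 × 43.8 mm, centred at (520,-14.4) with its top at 109.8 mm and the white end at 109.9°. This matches the sizes given. I'll align and descend.

Call:
play_rows:
  commands:
    - {"x": 0.0006, "y": 0, "z": 0, "wx": 0, "wy": 0, "wz": -9.6, "grip": 1}
    - {"x": 0, "y": 0, "z": 0.02, "wx": 0, "wy": 0, "wz": 0, "grip": 0.6}
    - {"x": 0, "y": 0, "z": 0.02, "wx": 0, "wy": 0, "wz": 0, "grip": 0.6}
    - {"x": 0, "y": 0, "z": 0.02, "wx": 0, "wy": 0, "wz": 0, "grip": 0.6}
    - {"x": 0, "y": 0, "z": 0.02, "wx": 0, "wy": 0, "wz": 0, "grip": 0.6}
    - {"x": 0, "y": 0, "z": 0.02, "wx": 0, "wy": 0, "wz": 0, "grip": 0.6}
    - {"x": 0, "y": 0, "z": 0.01, "wx": 0, "wy": 0, "wz": 0, "grip": 0.6}
    - {"x": 0, "y": 0, "z": 0.01, "wx": 0, "wy": 0, "wz": 0, "grip": 0.6}
    - {"x": 0, "y": 0, "z": 0, "wx": 0, "wy": 0, "wz": 0, "grip": 0.6}
  squeeze: 30

```text
clock: 4.25
eef_pos: [519.7, -14.4, 80.2]
eef_rot: [-3.141, -0.0, 1.919]
wrist_force: [0.1, 0.1, -0.5]
finger_gap: 56.3
```

```bash
cat > s.py <<'E'
from h import *
st=manip.read_state()
print(round(st["clock"],2),st["eef_pos"].round(2),"yaw",np.degrees(st["eef_rot"]).round(2),"F",st["wrist_force"].round(2),"M",st["moment"].round(3),"gap",round(st["finger_gap"],2),"j6",st["joints"][5].round(3),"e6",st["effort"][5].round(3))
E
python3 s.py
python3 - <<'E'
from h import *
p,d=manip.camera("wrist");cv2.imwrite("pics/w3.png",p[:,:,::-1])
E
```

```text
4.25 [519.74 -14.43  80.15] yaw [-1.7997e+02 -2.0000e-02  1.0994e+02] F [ 0.12  0.06 -0.5 ] M [ 0.003 -0.115 -0.047] gap 56.35 j6 -0.446 e6 0.021
```

View pics/w3.png

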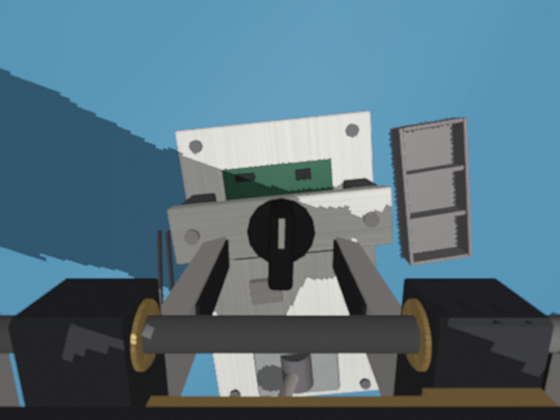

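The bar is centred between the fingers, upright at column ~281 and aligned with the tool x axis. I'll close on it.

Call:
play_rows:
  commands:
    - {"x": 0, "y": 0, "z": 0, "wx": 0, "wy": 0, "wz": 0, "grip": 0}
    - {"x": 0, "y": 0, "z": 0, "wx": 0, "wy": 0, "wz": 0, "grip": 0}
    - {"x": 0, "y": 0, "z": 0, "wx": 0, "wy": 0, "wz": 0, "grip": 0}
    - {"x": 0, "y": 0, "z": 0, "wx": 0, "wy": 0, "wz": 0, "grip": 0}

```text
clock: 4.8
eef_pos: [519.9, -14.5, 80.5]
eef_rot: [3.141, 0.0, 1.919]
wrist_force: [0.7, 0.2, 0.3]
finger_gap: 20.0
```

```bash
python3 s.py
```

```text
4.8 [519.92 -14.45  80.54] yaw [179.99   0.   109.97] F [0.7  0.19 0.3 ] M [ 0.009 -0.088 -0.002] gap 20.02 j6 -0.447 e6 0.001
```

Call:
play_rows:
  commands:
    - {"x": 0, "y": 0, "z": 0, "wx": 0, "wy": 0, "wz": 0, "grip": 0}
    - {"x": 0, "y": 0, "z": 0, "wx": 0, "wy": 0, "wz": 0, "grip": 0}
    - {"x": 0, "y": 0, "z": 0, "wx": 0, "wy": 0, "wz": 0, "grip": 0}

```text
clock: 5.18
eef_pos: [519.9, -14.4, 80.5]
eef_rot: [3.142, -0.0, 1.919]
wrist_force: [-0.5, 0.8, 0.4]
finger_gap: 13.4
```

```bash
for i in 1; do python3 s.py; done
```

```text
5.17 [519.91 -14.44  80.49] yaw [180.    -0.   109.97] F [-0.52  0.83  0.43] M [-0.062 -0.022 -0.021] gap 13.4 j6 -0.447 e6 -0.029
```

Call:
play_rows:
  commands:
    - {"x": 0, "y": 0, "z": 0, "wx": 0, "wy": 0, "wz": 4, "grip": 0}
    - {"x": 0, "y": 0, "z": 0, "wx": 0, "wy": 0, "wz": 4, "grip": 0}
    - {"x": 0, "y": 0, "z": 0, "wx": 0, "wy": 0, "wz": 4, "grip": 0}
    - {"x": 0, "y": 0, "z": 0, "wx": 0, "wy": 0, "wz": 4, "grip": 0}
    - {"x": 0, "y": 0, "z": 0, "wx": 0, "wy": 0, "wz": 4, "grip": 0}
    - {"x": 0, "y": 0, "z": 0, "wx": 0, "wy": 0, "wz": 4, "grip": 0}
    - {"x": 0, "y": 0, "z": 0, "wx": 0, "wy": 0, "wz": 4, "grip": 0}
    - {"x": 0, "y": 0, "z": 0, "wx": 0, "wy": 0, "wz": 4, "grip": 0}
    - {"x": 0, "y": 0, "z": 0, "wx": 0, "wy": 0, "wz": 4, "grip": 0}

```text
clock: 6.3
eef_pos: [519.6, -14.5, 80.3]
eef_rot: [-3.141, 0.0, 1.289]
wrist_force: [-1.3, 0.7, 0.2]
finger_gap: 13.2
```

```bash
python3 s.py
```

```text
6.3 [519.64 -14.45  80.32] yaw [-1.7996e+02  1.0000e-02  7.3840e+01] F [-1.29  0.73  0.25] M [-0.002  0.191  0.13 ] gap 13.25 j6 0.184 e6 -1.114
```

Call:
play_rows:
  commands:
    - {"x": 0, "y": 0, "z": 0, "wx": 0, "wy": 0, "wz": 1.5, "grip": 0}
    - {"x": 0, "y": 0, "z": 0, "wx": 0, "wy": 0, "wz": 1.5, "grip": 0}

```text
clock: 6.55
eef_pos: [519.7, -14.4, 80.3]
eef_rot: [-3.141, 0.0, 1.238]
wrist_force: [-1.0, -0.3, -0.9]
finger_gap: 13.9
```

```bash
python3 s.py
```

```text
6.55 [519.7  -14.41  80.32] yaw [-1.7997e+02  1.0000e-02  7.0950e+01] F [-1.04 -0.32 -0.88] M [-0.028  0.279  0.078] gap 13.86 j6 0.234 e6 -0.373
```

Call:
play_rows:
  commands:
    - {"x": 0, "y": 0, "z": 0, "wx": 0, "wy": 0, "wz": 1.8, "grip": 0}
    - {"x": 0, "y": 0, "z": 0, "wx": 0, "wy": 0, "wz": 1.8, "grip": 0}

```text
clock: 6.8
eef_pos: [519.7, -14.4, 80.3]
eef_rot: [-3.141, 0.0, 1.174]
wrist_force: [-2.4, 0.9, -1.9]
finger_gap: 13.1
```

```bash
python3 s.py
```

```text
6.8 [519.74 -14.42  80.34] yaw [-1.7998e+02  1.0000e-02  6.7270e+01] F [-2.36  0.85 -1.94] M [-0.011  0.342  0.036] gap 13.14 j6 0.298 e6 -0.49
```

Call:
play_rows:
  commands:
    - {"x": 0, "y": 0, "z": 0, "wx": 0, "wy": 0, "wz": 1.8, "grip": 0}
    - {"x": 0, "y": 0, "z": 0, "wx": 0, "wy": 0, "wz": 1.8, "grip": 0}

```text
clock: 7.05
eef_pos: [519.8, -14.4, 80.3]
eef_rot: [-3.141, 0.0, 1.111]
wrist_force: [-2.2, 0.4, -1.9]
finger_gap: 13.1
```

```bash
python3 s.py
```

```text
7.05 [519.75 -14.44  80.35] yaw [-1.7998e+02  1.0000e-02  6.3660e+01] F [-2.21  0.36 -1.92] M [-0.021  0.45   0.054] gap 13.14 j6 0.362 e6 -0.475
```

Call:
play_rows:
  commands:
    - {"x": 0, "y": 0, "z": 0, "wx": 0, "wy": 0, "wz": 1.8, "grip": 0}
    - {"x": 0, "y": 0, "z": 0, "wx": 0, "wy": 0, "wz": 1.8, "grip": 0}

```text
clock: 7.3
eef_pos: [519.7, -14.4, 80.3]
eef_rot: [-3.141, 0.0, 1.048]
wrist_force: [-2.2, 1.4, -2.4]
finger_gap: 13.8
```

```bash
python3 s.py
```

```text
7.3 [519.74 -14.42  80.33] yaw [-1.7998e+02  1.0000e-02  6.0050e+01] F [-2.18  1.39 -2.41] M [0.101 0.497 0.052] gap 13.8 j6 0.425 e6 -0.472
```

Call:
play_rows:
  commands:
    - {"x": 0, "y": 0, "z": 0, "wx": 0, "wy": 0, "wz": 1.8, "grip": 0}
    - {"x": 0, "y": 0, "z": 0, "wx": 0, "wy": 0, "wz": 1.8, "grip": 0}

```text
clock: 7.55
eef_pos: [519.8, -14.4, 80.4]
eef_rot: [-3.141, 0.0, 0.985]
wrist_force: [-2.4, -0.1, -2.6]
finger_gap: 13.5
```

```bash
python3 s.py
```

```text
7.55 [519.76 -14.44  80.35] yaw [-1.7998e+02  1.0000e-02  5.6450e+01] F [-2.41 -0.14 -2.63] M [0.128 0.536 0.02 ] gap 13.5 j6 0.487 e6 -0.472
```

Call:
play_rows:
  commands:
    - {"x": 0, "y": 0, "z": 0, "wx": 0, "wy": 0, "wz": 1.8, "grip": 0}
    - {"x": 0, "y": 0, "z": 0, "wx": 0, "wy": 0, "wz": 1.8, "grip": 0}

```text
clock: 7.8
eef_pos: [519.8, -14.4, 80.4]
eef_rot: [-3.141, 0.0, 0.922]
wrist_force: [-2.0, 0.8, -3.0]
finger_gap: 13.4
```

```bash
python3 s.py
```

```text
7.8 [519.79 -14.45  80.37] yaw [-1.7999e+02  1.0000e-02  5.2850e+01] F [-2.05  0.85 -2.96] M [0.15  0.519 0.019] gap 13.41 j6 0.55 e6 -0.471
```

Call:
play_rows:
  commands:
    - {"x": 0, "y": 0, "z": 0, "wx": 0, "wy": 0, "wz": 1.8, "grip": 0}
    - {"x": 0, "y": 0, "z": 0, "wx": 0, "wy": 0, "wz": 1.8, "grip": 0}

```text
clock: 8.05
eef_pos: [519.8, -14.4, 80.4]
eef_rot: [-3.141, 0.0, 0.86]
wrist_force: [-2.9, 1.2, -4.1]
finger_gap: 13.6
```

```bash
python3 s.py
```

```text
8.05 [519.81 -14.43  80.38] yaw [-1.7999e+02  1.0000e-02  4.9250e+01] F [-2.86  1.18 -4.11] M [0.179 0.674 0.126] gap 13.63 j6 0.613 e6 -0.471
```

Call:
play_rows:
  commands:
    - {"x": 0, "y": 0, "z": 0, "wx": 0, "wy": 0, "wz": 1.8, "grip": 0}

```text
clock: 8.18
eef_pos: [519.8, -14.4, 80.4]
eef_rot: [-3.141, 0.0, 0.828]
wrist_force: [-2.4, 1.3, -4.5]
finger_gap: 13.6
```

```bash
python3 s.py
```

```text
8.18 [519.8  -14.42  80.37] yaw [-1.7999e+02  1.0000e-02  4.7450e+01] F [-2.38  1.32 -4.48] M [0.191 0.693 0.01 ] gap 13.6 j6 0.644 e6 -0.471
```

Noise only. I'll keep going.

Call:
play_rows:
  commands:
    - {"x": 0, "y": 0, "z": 0, "wx": 0, "wy": 0, "wz": 1.8, "grip": 0}
    - {"x": 0, "y": 0, "z": 0, "wx": 0, "wy": 0, "wz": 1.8, "grip": 0}

```text
clock: 8.43
eef_pos: [519.8, -14.4, 80.4]
eef_rot: [-3.141, 0.0, 0.765]
wrist_force: [-3.7, 0.1, -5.3]
finger_gap: 13.5
```

```bash
python3 s.py
```

```text
8.43 [519.83 -14.44  80.38] yaw [-1.7999e+02  1.0000e-02  4.3850e+01] F [-3.65  0.05 -5.28] M [0.208 0.698 0.101] gap 13.46 j6 0.707 e6 -0.47
```

Call:
play_rows:
  commands:
    - {"x": 0, "y": 0, "z": 0, "wx": 0, "wy": 0, "wz": 1.8, "grip": 0}
    - {"x": 0, "y": 0, "z": 0, "wx": 0, "wy": 0, "wz": 1.8, "grip": 0}

```text
clock: 8.68
eef_pos: [519.8, -14.4, 80.4]
eef_rot: [-3.141, 0.0, 0.702]
wrist_force: [-4.6, 1.6, -5.1]
finger_gap: 13.1
```

```bash
python3 s.py
```

```text
8.68 [519.82 -14.42  80.38] yaw [-1.7999e+02  1.0000e-02  4.0250e+01] F [-4.6   1.62 -5.14] M [0.25  0.713 0.051] gap 13.12 j6 0.77 e6 -0.471
```

Call:
play_rows:
  commands:
    - {"x": 0, "y": 0, "z": 0, "wx": 0, "wy": 0, "wz": 1.8, "grip": 0}
    - {"x": 0, "y": 0, "z": 0, "wx": 0, "wy": 0, "wz": 1.8, "grip": 0}

```text
clock: 8.93
eef_pos: [519.8, -14.4, 80.4]
eef_rot: [-3.141, 0.0, 0.64]
wrist_force: [-3.7, 0.8, -5.2]
finger_gap: 13.4
```

```bash
python3 s.py
```

```text
8.93 [519.82 -14.42  80.39] yaw [-1.7999e+02  1.0000e-02  3.6650e+01] F [-3.71  0.8  -5.16] M [0.217 0.756 0.064] gap 13.45 j6 0.833 e6 -0.47
```

Call:
play_rows:
  commands:
    - {"x": 0, "y": 0, "z": 0, "wx": 0, "wy": 0, "wz": 1.8, "grip": 0}
    - {"x": 0, "y": 0, "z": 0, "wx": 0, "wy": 0, "wz": 1.8, "grip": 0}

```text
clock: 9.18
eef_pos: [519.8, -14.4, 80.4]
eef_rot: [-3.141, 0.0, 0.577]
wrist_force: [-3.6, 1.3, -5.8]
finger_gap: 13.5
```

```bash
python3 s.py
```

```text
9.18 [519.81 -14.39  80.37] yaw [-1.7999e+02  1.0000e-02  3.3060e+01] F [-3.62  1.3  -5.75] M [0.335 0.71  0.071] gap 13.48 j6 0.896 e6 -0.47
```

Call:
play_rows:
  commands:
    - {"x": 0, "y": 0, "z": 0, "wx": 0, "wy": 0, "wz": 1.8, "grip": 0}
    - {"x": 0, "y": 0, "z": 0, "wx": 0, "wy": 0, "wz": 1.8, "grip": 0}

```text
clock: 9.43
eef_pos: [519.8, -14.4, 80.4]
eef_rot: [-3.141, 0.0, 0.514]
wrist_force: [-3.5, 2.4, -6.7]
finger_gap: 13.3
```

```bash
python3 s.py
```

```text
9.43 [519.82 -14.41  80.39] yaw [-1.7999e+02  1.0000e-02  2.9450e+01] F [-3.52  2.39 -6.74] M [0.425 0.77  0.015] gap 13.28 j6 0.959 e6 -0.47
```

Call:
play_rows:
  commands:
    - {"x": 0, "y": 0, "z": 0, "wx": 0, "wy": 0, "wz": 1.8, "grip": 0}
    - {"x": 0, "y": 0, "z": 0, "wx": 0, "wy": 0, "wz": 1.8, "grip": 0}

```text
clock: 9.68
eef_pos: [519.8, -14.4, 80.4]
eef_rot: [-3.141, 0.0, 0.451]
wrist_force: [-4.1, 1.7, -5.9]
finger_gap: 13.0
```

```bash
python3 s.py
```

```text
9.68 [519.81 -14.42  80.38] yaw [-1.7999e+02  1.0000e-02  2.5850e+01] F [-4.11  1.74 -5.94] M [0.403 0.751 0.089] gap 12.99 j6 1.021 e6 -0.47
```

Call:
play_rows:
  commands:
    - {"x": 0, "y": 0, "z": 0, "wx": 0, "wy": 0, "wz": 1.8, "grip": 0}
    - {"x": 0, "y": 0, "z": 0, "wx": 0, "wy": 0, "wz": 1.8, "grip": 0}

```text
clock: 9.93
eef_pos: [519.8, -14.4, 80.4]
eef_rot: [-3.141, 0.0, 0.388]
wrist_force: [-3.3, 2.6, -6.3]
finger_gap: 13.2
```

```bash
python3 s.py
```

```text
9.93 [519.84 -14.42  80.38] yaw [-1.7999e+02  1.0000e-02  2.2250e+01] F [-3.28  2.61 -6.31] M [0.456 0.873 0.054] gap 13.21 j6 1.084 e6 -0.47
```

Call:
play_rows:
  commands:
    - {"x": 0, "y": 0, "z": 0, "wx": 0, "wy": 0, "wz": 1.8, "grip": 0}
    - {"x": 0, "y": 0, "z": 0, "wx": 0, "wy": 0, "wz": 1.8, "grip": 0}

```text
clock: 10.18
eef_pos: [519.8, -14.4, 80.4]
eef_rot: [-3.141, 0.0, 0.325]
wrist_force: [-4.3, 2.1, -6.2]
finger_gap: 13.3
```

```bash
python3 s.py
```

```text
10.18 [519.83 -14.44  80.38] yaw [-1.7999e+02  1.0000e-02  1.8650e+01] F [-4.34  2.12 -6.2 ] M [0.527 0.866 0.015] gap 13.27 j6 1.147 e6 -0.47
```

Call:
play_rows:
  commands:
    - {"x": 0, "y": 0, "z": 0, "wx": 0, "wy": 0, "wz": 1.8, "grip": 0}
    - {"x": 0, "y": 0, "z": 0, "wx": 0, "wy": 0, "wz": 1.8, "grip": 0}

```text
clock: 10.42
eef_pos: [519.8, -14.4, 80.4]
eef_rot: [-3.142, 0.0, 0.263]
wrist_force: [-3.9, 2.2, -7.9]
finger_gap: 13.1
```

```bash
python3 s.py
```

```text
10.43 [519.84 -14.42  80.4 ] yaw [-1.7999e+02  1.0000e-02  1.5050e+01] F [-3.88  2.23 -7.91] M [0.551 0.828 0.05 ] gap 13.09 j6 1.21 e6 -0.47
```

Call:
play_rows:
  commands:
    - {"x": 0, "y": 0, "z": 0, "wx": 0, "wy": 0, "wz": 1.8, "grip": 0}
    - {"x": 0, "y": 0, "z": 0, "wx": 0, "wy": 0, "wz": 1.8, "grip": 0}

```text
clock: 10.68
eef_pos: [519.8, -14.4, 80.4]
eef_rot: [-3.142, 0.0, 0.2]
wrist_force: [-3.2, 2.8, -7.1]
finger_gap: 13.1
```

```bash
python3 s.py
```

```text
10.68 [519.84 -14.42  80.41] yaw [-1.800e+02  1.000e-02  1.145e+01] F [-3.17  2.8  -7.1 ] M [0.625 0.845 0.037] gap 13.11 j6 1.273 e6 -0.47
```

Call:
play_rows:
  commands:
    - {"x": 0, "y": 0, "z": 0, "wx": 0, "wy": 0, "wz": 1.8, "grip": 0}
    - {"x": 0, "y": 0, "z": 0, "wx": 0, "wy": 0, "wz": 1.8, "grip": 0}

```text
clock: 10.92
eef_pos: [519.8, -14.4, 80.4]
eef_rot: [-3.142, 0.0, 0.137]
wrist_force: [-3.6, 2.5, -8.7]
finger_gap: 13.7
```

```bash
python3 s.py
```

```text
10.93 [519.82 -14.43  80.4 ] yaw [-1.80e+02  1.00e-02  7.85e+00] F [-3.62  2.46 -8.69] M [0.669 0.791 0.069] gap 13.69 j6 1.335 e6 -0.379
```

Joint 6 effort has shifted by 0.09 at the same speed, so this may be the onset. I'll take smaller steps.

Call:
play_rows:
  commands:
    - {"x": 0, "y": 0, "z": 0, "wx": 0, "wy": 0, "wz": 1.8, "grip": 0}

```text
clock: 11.05
eef_pos: [519.9, -14.4, 80.4]
eef_rot: [-3.142, 0.0, 0.106]
wrist_force: [-4.4, 2.6, -8.2]
finger_gap: 13.4
```

```bash
python3 s.py
```

```text
11.05 [519.85 -14.43  80.4 ] yaw [-1.80e+02  1.00e-02  6.06e+00] F [-4.43  2.61 -8.2 ] M [0.655 0.79  0.226] gap 13.43 j6 1.367 e6 -0.283
```

Call:
play_rows:
  commands:
    - {"x": 0, "y": 0, "z": 0, "wx": 0, "wy": 0, "wz": 1.2, "grip": 0}
    - {"x": 0, "y": 0, "z": 0, "wx": 0, "wy": 0, "wz": 0, "grip": 0}

```text
clock: 11.3
eef_pos: [519.9, -14.4, 80.4]
eef_rot: [3.142, 0.0, 0.087]
wrist_force: [-3.9, 3.3, -8.7]
finger_gap: 12.9
```

```bash
cat > av.py <<'E'
from h import *
M=[];E=[]
for i in range(6):
    st=manip.read_state();M.append(st["moment"][2]);E.append(st["effort"][5]);manip.camera("side") if i<5 else 0
print("Mz",np.round(M,3),np.mean(M),"e6",np.round(E,3))
E
python3 s.py; python3 av.py
```

```text
11.3 [519.86 -14.44  80.41] yaw [180.     0.     4.96] F [-3.92  3.32 -8.67] M [0.685 0.838 0.266] gap 12.88 j6 1.386 e6 0.549
Mz [0.266 0.255 0.342 0.298 0.302 0.281] 0.2907108788904329 e6 [0.549 0.399 0.33  0.304 0.295 0.293]
```

Call:
play_rows:
  commands:
    - {"x": 0, "y": 0, "z": 0, "wx": 0, "wy": 0, "wz": 0.7, "grip": 0}
    - {"x": 0, "y": 0, "z": 0, "wx": 0, "wy": 0, "wz": 0, "grip": 0}
    - {"x": 0, "y": 0, "z": 0, "wx": 0, "wy": 0, "wz": 0, "grip": 0}
    - {"x": 0, "y": 0, "z": 0, "wx": 0, "wy": 0, "wz": 0, "grip": 0}

```text
clock: 12.05
eef_pos: [519.9, -14.4, 80.4]
eef_rot: [3.142, 0.0, 0.075]
wrist_force: [-3.6, 2.0, -9.8]
finger_gap: 13.0
```

```bash
python3 s.py; python3 av.py
```

```text
12.05 [519.87 -14.44  80.43] yaw [180.     0.     4.28] F [-3.6   2.02 -9.75] M [0.684 0.811 0.336] gap 13.04 j6 1.398 e6 0.333
Mz [0.336 0.305 0.323 0.375 0.331 0.308] 0.32967399792539315 e6 [0.333 0.333 0.333 0.333 0.333 0.334]
```

Bottomed at a steady 0.33 N m, and the onset works out near yaw 9°. I'll back off 95°, which is 90° past the onset.

Call:
play_rows:
  commands:
    - {"x": 0, "y": 0, "z": 0, "wx": 0, "wy": 0, "wz": -5, "grip": 0}
    - {"x": 0, "y": 0, "z": 0, "wx": 0, "wy": 0, "wz": -5, "grip": 0}
    - {"x": 0, "y": 0, "z": 0, "wx": 0, "wy": 0, "wz": -5, "grip": 0}
    - {"x": 0, "y": 0, "z": 0, "wx": 0, "wy": 0, "wz": -5, "grip": 0}
    - {"x": 0, "y": 0, "z": 0, "wx": 0, "wy": 0, "wz": -5, "grip": 0}
    - {"x": 0, "y": 0, "z": 0, "wx": 0, "wy": 0, "wz": -5, "grip": 0}
    - {"x": 0, "y": 0, "z": 0, "wx": 0, "wy": 0, "wz": -5, "grip": 0}
    - {"x": 0, "y": 0, "z": 0, "wx": 0, "wy": 0, "wz": -5, "grip": 0}
    - {"x": 0, "y": 0, "z": 0, "wx": 0, "wy": 0, "wz": -5, "grip": 0}
    - {"x": 0, "y": 0, "z": 0, "wx": 0, "wy": 0, "wz": -5, "grip": 0}
    - {"x": 0, "y": 0, "z": 0, "wx": 0, "wy": 0, "wz": -5, "grip": 0}
    - {"x": 0, "y": 0, "z": 0, "wx": 0, "wy": 0, "wz": -5, "grip": 0}
    - {"x": 0, "y": 0, "z": 0, "wx": 0, "wy": 0, "wz": -5, "grip": 0}
    - {"x": 0, "y": 0, "z": 0, "wx": 0, "wy": 0, "wz": -5, "grip": 0}
    - {"x": 0, "y": 0, "z": 0, "wx": 0, "wy": 0, "wz": -5, "grip": 0}
    - {"x": 0, "y": 0, "z": 0, "wx": 0, "wy": 0, "wz": -5, "grip": 0}
    - {"x": 0, "y": 0, "z": 0, "wx": 0, "wy": 0, "wz": -5, "grip": 0}
    - {"x": 0, "y": 0, "z": 0, "wx": 0, "wy": 0, "wz": -5, "grip": 0}
    - {"x": 0, "y": 0, "z": 0, "wx": 0, "wy": 0, "wz": -5, "grip": 0}
    - {"x": 0, "y": 0, "z": 0, "wx": 0, "wy": 0, "wz": 0, "grip": 0}

```text
clock: 14.8
eef_pos: [520.3, -14.7, 80.8]
eef_rot: [3.141, 0.0, 1.732]
wrist_force: [-3.3, 0.7, -5.7]
finger_gap: 13.4
```

```bash
python3 s.py; python3 av.py
```

```text
14.8 [520.29 -14.72  80.78] yaw [1.7994e+02 3.0000e-02 9.9220e+01] F [-3.31  0.68 -5.69] M [ 0.149  0.478 -0.05 ] gap 13.44 j6 -0.259 e6 -0.975
Mz [-0.05  -0.018 -0.016  0.014 -0.002  0.044] -0.004714177598373057 e6 [-0.975 -0.371 -0.099  0.001  0.03   0.034]
```

Call:
play_rows:
  commands:
    - {"x": 0, "y": 0, "z": 0, "wx": 0, "wy": 0, "wz": 0, "grip": 0.6}
    - {"x": 0, "y": 0, "z": 0, "wx": 0, "wy": 0, "wz": 0, "grip": 0.6}
    - {"x": 0, "y": 0, "z": 0, "wx": 0, "wy": 0, "wz": 0, "grip": 0.6}
    - {"x": 0, "y": 0, "z": 0, "wx": 0, "wy": 0, "wz": 0, "grip": 0.6}
    - {"x": 0, "y": 0, "z": -0.01, "wx": 0, "wy": 0, "wz": 0, "grip": 0.6}
    - {"x": 0, "y": 0, "z": -0.03, "wx": 0, "wy": 0, "wz": 0, "grip": 0.6}
    - {"x": 0, "y": 0, "z": -0.03, "wx": 0, "wy": 0, "wz": 0, "grip": 0.6}
    - {"x": 0, "y": 0, "z": -0.03, "wx": 0, "wy": 0, "wz": 0, "grip": 0.6}
    - {"x": 0, "y": 0, "z": -0.02, "wx": 0, "wy": 0, "wz": 0, "grip": 0.6}
    - {"x": 0, "y": 0, "z": 0, "wx": 0, "wy": 0, "wz": 0, "grip": 0.6}

```text
clock: 16.3
eef_pos: [520.5, -14.5, 202.1]
eef_rot: [3.139, 0.001, 1.733]
wrist_force: [0.0, 0.6, 0.9]
finger_gap: 56.3
```

```bash
python3 s.py
python3 - <<'E'
from h import *
st=manip.read_state();T=toolpose(st)
p,d=manip.camera("wrist");cv2.imwrite("pics/w4.png",p[:,:,::-1]);np.save("pics/w4.npy",d)
C=cloud("wrist",d,pose=T);z=C[...,2]
m=(z>95)&(z<115)&(np.hypot(C[...,0]-520,C[...,1]+14)<40)
print(m.sum(),C[m].mean(0),cv2.minAreaRect(C[m][:,:2].astype(np.float32)))
p,d=manip.camera("top");cv2.imwrite("pics/t4.png",cv2.resize(p[170:290,220:380,::-1],None,fx=4.5,fy=4.5,interpolation=2))
Ct=cloud("top",d)
p,d2=manip.camera("side");cv2.imwrite("pics/s4.png",cv2.resize(p[180:320,210:360,::-1],None,fx=4,fy=4,interpolation=2))
Cs=cloud("side",d2)
a=np.radians(25.8);u=np.array([np.cos(a),np.sin(a)]);v=np.array([-u[1],u[0]])
for n,C in(("w",C),("t",Ct),("s",Cs)):
    q=C[...,:2]-np.array([544.2,-63.5]);X=q@u;Y=q@v;Z=C[...,2]
    m=(abs(Y+75)<25)&(abs(X)<55)&(Z>62)&(Z<115)
    print(n,m.sum(),X[m].mean(),Y[m].mean(),Z[m].max() if m.any() else 0, X[m].min() if m.any() else 0,X[m].max() if m.any() else 0)
E
```

```text
16.3 [520.49 -14.48 202.13] yaw [1.7983e+02 5.0000e-02 9.9270e+01] F [0.02 0.61 0.91] M [ 0.005 -0.13  -0.012] gap 56.27 j6 -0.26 e6 0.0
790 [519.54769623 -12.95450222 109.84694836] ((519.8461303710938, -14.422332763671875), (13.96370792388916, 44.15348815917969), 7.3081159591674805)
w 140 -12.980188300450289 -68.91252542842669 95.09884598670868 -25.682645290808235 -5.32727927556771
t 83 -19.95779117497382 -73.35895599705334 106.3621354669043 -31.75126687298201 -6.689107787401776
s 144 -21.41443099347209 -79.32001130770796 105.75663958384388 -31.954962448471257 -6.174346081686621
```

View pics/w4.png

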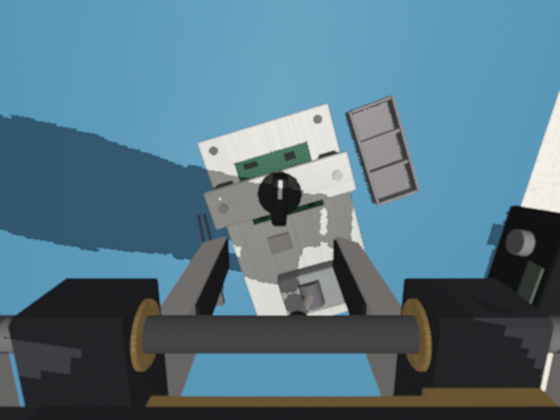

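View pics/s4.png

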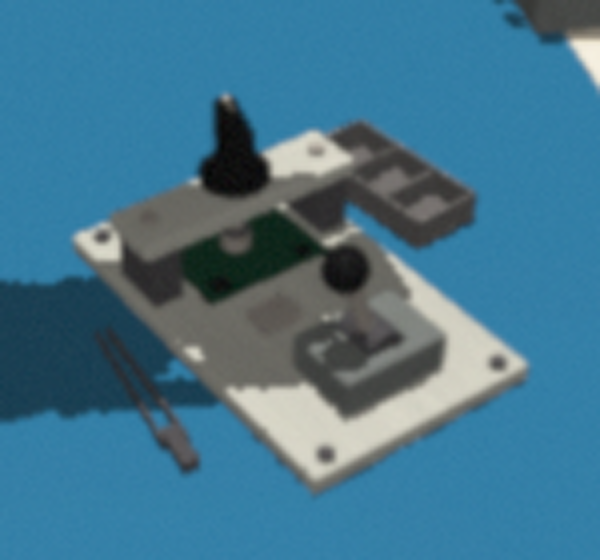

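The bar now stands at 97.3°, about 88° back from the computed bottom. The ball sits at jig x ≈ -19, a lean of about 0.32 rad, and the bystanders look undisturbed. Next I'll move to the robot side of the lever.

Call:
play_rows:
  commands:
    - {"x": 0, "y": 0, "z": 0, "wx": 0, "wy": 0, "wz": 10.5, "grip": 0}
    - {"x": 0, "y": 0, "z": 0, "wx": 0, "wy": 0, "wz": 10.5, "grip": 0}
    - {"x": 0, "y": 0, "z": 0, "wx": 0, "wy": 0, "wz": 10.5, "grip": 0}
    - {"x": 0, "y": 0, "z": 0, "wx": 0, "wy": 0, "wz": 10.5, "grip": 0}
    - {"x": 0, "y": 0, "z": 0, "wx": 0, "wy": 0, "wz": 10.5, "grip": 0}
    - {"x": 0, "y": 0, "z": 0, "wx": 0, "wy": 0, "wz": 10.5, "grip": 0}
    - {"x": 0, "y": 0, "z": 0, "wx": 0, "wy": 0, "wz": 10.5, "grip": 0}
    - {"x": -0.0094, "y": 0.0162, "z": 0, "wx": 0, "wy": 0, "wz": 0, "grip": 0}
    - {"x": -0.0094, "y": 0.0162, "z": 0, "wx": 0, "wy": 0, "wz": 0, "grip": 0}
    - {"x": -0.0094, "y": 0.0162, "z": 0, "wx": 0, "wy": 0, "wz": 0, "grip": 0}
    - {"x": -0.0094, "y": 0.0162, "z": 0, "wx": 0, "wy": 0, "wz": 0, "grip": 0}
    - {"x": -0.0094, "y": 0.0162, "z": 0, "wx": 0, "wy": 0, "wz": 0, "grip": 0}
    - {"x": -0.0094, "y": 0.0162, "z": 0, "wx": 0, "wy": 0, "wz": 0, "grip": 0}
    - {"x": -0.0094, "y": 0.0162, "z": 0, "wx": 0, "wy": 0, "wz": 0, "grip": 0}
    - {"x": -0.0094, "y": 0.0162, "z": 0, "wx": 0, "wy": 0, "wz": 0, "grip": 0}
    - {"x": 0, "y": 0, "z": 0, "wx": 0, "wy": 0, "wz": 0, "grip": 0}

```text
clock: 18.45
eef_pos: [508.3, -165.0, 200.3]
eef_rot: [-3.141, 0.0, 0.448]
wrist_force: [-0.0, 0.2, -1.0]
finger_gap: 0.6
```

```bash
python3 s.py
python3 - <<'E'
from h import *
st=manip.read_state();T=toolpose(st)
p,d=manip.camera("wrist");cv2.imwrite("pics/w5.png",p[:,:,::-1])
C=cloud("wrist",d,pose=T)
a=np.radians(25.8);u=np.array([np.cos(a),np.sin(a)]);v=np.array([-u[1],u[0]])
g=lambda P:((P[...,:2]-np.array([544.2,-63.5]))@u,(P[...,:2]-np.array([544.2,-63.5]))@v)
X,Y=g(C);Z=C[...,2]
print("tcp",g(st["eef_pos"]))
m=(abs(Y+75)<25)&(abs(X)<55)&(Z>76)&(Z<115)
print(m.sum(),X[m].min(),X[m].max(),Y[m].min(),Y[m].max(),Z[m].max())
m=(abs(Y+75)<25)&(abs(X)<55)&(Z>16)&(Z<60)
print("housing top",np.percentile(Z[m],[50,90,99]))
E
```

```text
18.45 [ 508.34 -165.04  200.3 ] yaw [-1.7999e+02  1.0000e-02  2.5680e+01] F [-0.04  0.19 -0.95] M [-0.053 -0.036  0.002] gap 0.64 j6 0.74 e6 -0.389
tcp (np.float64(-76.47586934687651), np.float64(-75.81626062118887))
687 -32.23420711908778 -7.3575963358841125 -88.00064728608533 -63.31755314766135 105.0061218232022
housing top [37.287038   46.20151019 51.22162163]
```

View pics/w5.png

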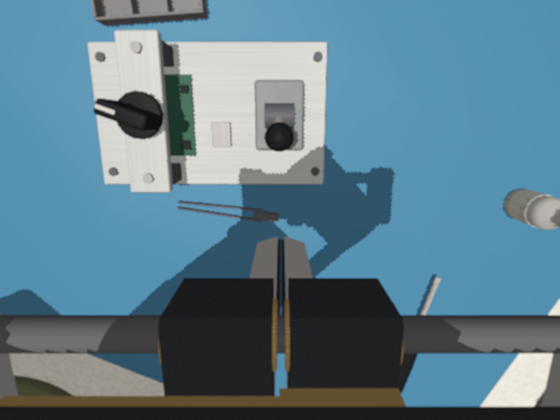

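The ball is centred at jig (-19.8,-75.7) with its top at 105, and the tool is lined up with it. I'll lower and push.

Call:
play_rows:
  commands:
    - {"x": 0, "y": 0, "z": 0.0204, "wx": 0, "wy": 0, "wz": 0, "grip": 0}
    - {"x": 0, "y": 0, "z": 0.0204, "wx": 0, "wy": 0, "wz": 0, "grip": 0}
    - {"x": 0, "y": 0, "z": 0.0204, "wx": 0, "wy": 0, "wz": 0, "grip": 0}
    - {"x": 0, "y": 0, "z": 0.0204, "wx": 0, "wy": 0, "wz": 0, "grip": 0}
    - {"x": 0, "y": 0, "z": 0.0204, "wx": 0, "wy": 0, "wz": 0, "grip": 0}
    - {"x": 0, "y": 0, "z": 0.0204, "wx": 0, "wy": 0, "wz": 0, "grip": 0}
    - {"x": 0.01, "y": 0, "z": 0, "wx": 0, "wy": 0, "wz": 0, "grip": 0}
    - {"x": 0.01, "y": 0, "z": 0, "wx": 0, "wy": 0, "wz": 0, "grip": 0}
    - {"x": 0.01, "y": 0, "z": 0, "wx": 0, "wy": 0, "wz": 0, "grip": 0}
    - {"x": 0.006, "y": 0, "z": 0, "wx": 0, "wy": 0, "wz": 0, "grip": 0}
    - {"x": 0.006, "y": 0, "z": 0, "wx": 0, "wy": 0, "wz": 0, "grip": 0}
    - {"x": 0.006, "y": 0, "z": 0, "wx": 0, "wy": 0, "wz": 0, "grip": 0}
    - {"x": 0.006, "y": 0, "z": 0, "wx": 0, "wy": 0, "wz": 0, "grip": 0}
    - {"x": 0.006, "y": 0, "z": 0, "wx": 0, "wy": 0, "wz": 0, "grip": 0}
    - {"x": 0.006, "y": 0, "z": 0, "wx": 0, "wy": 0, "wz": 0, "grip": 0}

```text
clock: 20.38
eef_pos: [568.3, -135.0, 78.1]
eef_rot: [3.142, -0.0, 0.45]
wrist_force: [-0.5, 1.0, 0.2]
finger_gap: 0.5
```

```bash
python3 s.py
cat > lv.py <<'E'
from h import *
import sys
a=np.radians(25.8);u=np.array([np.cos(a),np.sin(a)]);v=np.array([-u[1],u[0]])
g=lambda P:((P[...,:2]-np.array([544.2,-63.5]))@u,(P[...,:2]-np.array([544.2,-63.5]))@v)
st=manip.read_state();print("tcp",g(st["eef_pos"]),st["eef_pos"][2])
p,d=manip.camera("side");cv2.imwrite(sys.argv[1],cv2.resize(p[180:320,210:360,::-1],None,fx=4,fy=4,interpolation=2))
C=cloud("side",d);X,Y=g(C);Z=C[...,2]
hs=p.max(-1)<45
m=(abs(Y+75)<18)&(abs(X)<55)&(Z>70)&(Z<110)&hs
print(m.sum(),X[m].min(),X[m].max(),Y[m].min(),Y[m].max(),Z[m].max())
E
python3 lv.py pics/s6.png
```

```text
20.38 [ 568.3  -135.02   78.05] yaw [180.    -0.    25.77] F [-0.46  0.99  0.2 ] M [ 0.006  0.055 -0.071] gap 0.49 j6 0.825 e6 -0.117
tcp (np.float64(-9.428876118880305), np.float64(-74.87814638239249)) 78.05434531257929
75 -31.49599451691492 -15.304580341064915 -88.0876859587528 -70.9663673422453 104.79249890984488
```

View pics/s6.png

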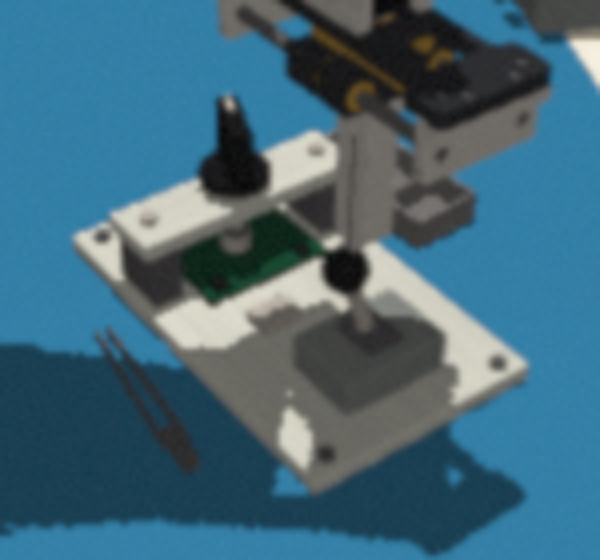

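Run:
```python
from h import *
st=manip.read_state()
def c(P): return (project("side",P)-[210,180])*4
print("tcp",c(st["eef_pos"]), "tcp+100z",c(st["eef_pos"]+[0,0,100]))
a=np.radians(25.8);u=np.array([np.cos(a),np.sin(a)]);v=np.array([-u[1],u[0]])
def J(x,y,z): return np.r_[np.array([544.2,-63.5])+x*u+y*v,z]
print("ball",c(J(-20,-75,91)),"ball over",c(J(28.8,-75,86.7)))
print("knobtop",c(J(0,55,110)))
p,d=manip.camera("side");cv2.imwrite("pics/s7.png",p[:,:,::-1])
p,d=manip.camera("top");cv2.imwrite("pics/t7.png",p[:,:,::-1])
T=toolpose(manip.read_state())
p,d=manip.camera("wrist");cv2.imwrite("pics/w7.png",p[:,:,::-1])
print(manip.read_state()["clock"])
```

```text
tcp [[358.68799062 280.91305846]] tcp+100z [[365.32669784 123.17958664]]
ball [[342.92573472 269.74265425]] ball over [[414.61096626 242.35630775]]
knobtop [[232.31169636 114.60181744]]
20.575
```

View pics/w7.png

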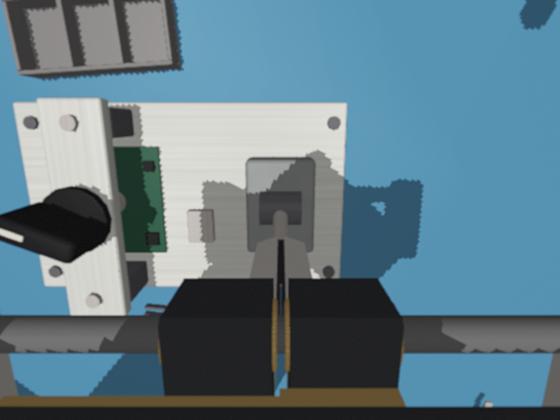

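View pics/t7.png

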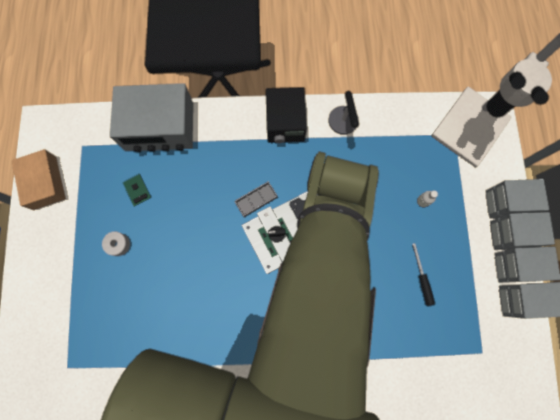

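Run:
```python
from h import *
st=manip.read_state()
p,d=manip.camera("side")
C=cloud("side",d)
a=np.radians(25.8);u=np.array([np.cos(a),np.sin(a)]);v=np.array([-u[1],u[0]])
for cx,cy in((345,268),(345,225),(365,225),(365,238),(385,230),(385,215),(348,215),(368,150),(385,260),(370,300)):
    P=C[180+cy//4,210+cx//4];q=P[:2]-[544.2,-63.5]
    print(cx,cy,(q@u).round(1),(q@v).round(1),P[2].round(1))
```

```text
345 268 -24.1 -80.8 97.9
345 225 -18.2 -72.3 118.4
365 225 -18.4 -88.4 128.5
365 238 -15.9 -85.8 118.1
385 230 -4.5 -87.8 119.3
385 215 -5.6 -88.4 130.4
348 215 -15.9 -72.5 125.2
368 150 -18.2 -88.7 174.8
385 260 66.6 -7.4 12.8
370 300 15.4 -54.5 39.0
```

Run:
```python
from h import *
im=cv2.imread("pics/s7.png")
cv2.imwrite("pics/s7c.png",cv2.resize(im[200:280,260:340],None,fx=7,fy=7,interpolation=cv2.INTER_CUBIC))
im=cv2.imread("pics/w7.png")
cv2.imwrite("pics/w7c.png",cv2.resize(im[190:290,220:340],None,fx=6,fy=6,interpolation=cv2.INTER_CUBIC))
```

```text
(no output)
```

View pics/s7c.png

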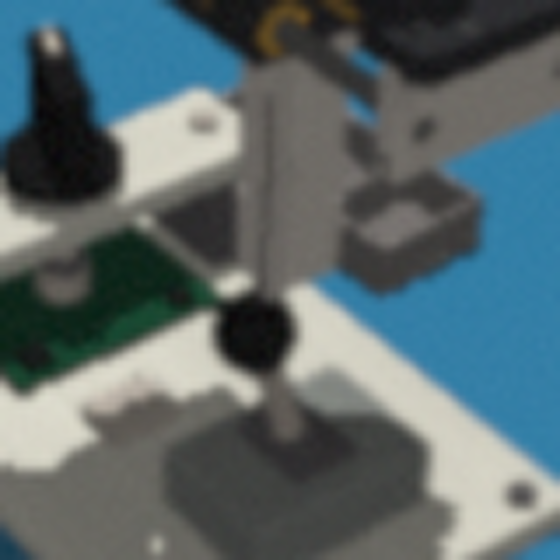

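View pics/w7c.png

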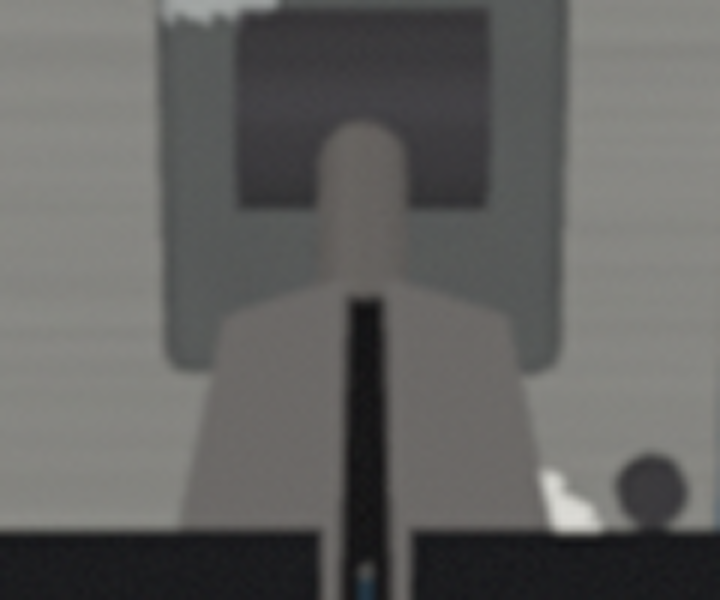

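The fingers passed just over the ball. The side and wrist pictures both put the real fingertips about 25 mm above the reported TCP, at z ≈ 105. The lever hasn't moved and the force is near zero. I'll lift, retreat, lower further and check before pushing.

Call:
play_rows:
  commands:
    - {"x": 0, "y": 0, "z": -0.012, "wx": 0, "wy": 0, "wz": 0, "grip": 0}
    - {"x": -0.0225, "y": 0, "z": 0, "wx": 0, "wy": 0, "wz": 0, "grip": 0}
    - {"x": -0.0225, "y": 0, "z": 0, "wx": 0, "wy": 0, "wz": 0, "grip": 0}
    - {"x": -0.0225, "y": 0, "z": 0, "wx": 0, "wy": 0, "wz": 0, "grip": 0}
    - {"x": 0, "y": 0, "z": 0.017, "wx": 0, "wy": 0, "wz": 0, "grip": 0}
    - {"x": 0, "y": 0, "z": 0.017, "wx": 0, "wy": 0, "wz": 0, "grip": 0}
    - {"x": 0, "y": 0, "z": 0, "wx": 0, "wy": 0, "wz": 0, "grip": 0}

```text
clock: 21.5
eef_pos: [506.7, -163.8, 54.1]
eef_rot: [-3.139, 0.002, 0.45]
wrist_force: [-0.1, 0.1, -0.5]
finger_gap: 0.7
```

```bash
python3 s.py; python3 lv.py pics/s8.png
```

```text
21.5 [ 506.71 -163.83   54.15] yaw [-1.7986e+02  1.2000e-01  2.5800e+01] F [-0.12  0.06 -0.52] M [0.003 0.024 0.022] gap 0.73 j6 0.739 e6 0.009
tcp (np.float64(-77.41919940104768), np.float64(-74.01449034399174)) 54.14760661618463
44 -32.89760652946901 -15.089821615794511 -87.65611622179811 -77.99651634629615 101.29104573261486
```

View pics/s8.png

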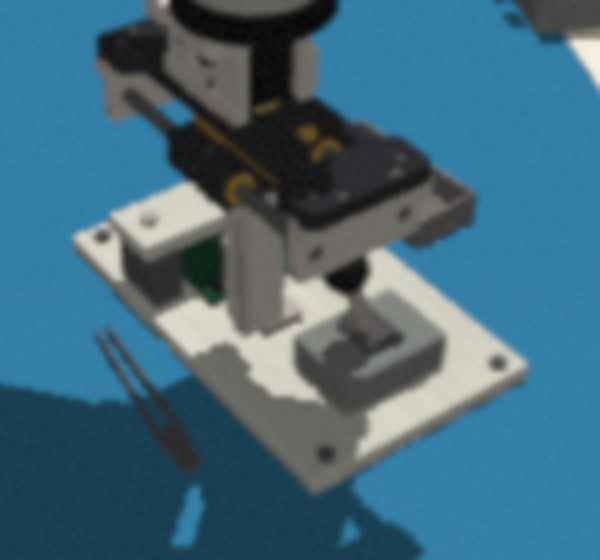

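Run:
```python
from h import *
a=np.radians(25.8);u=np.array([np.cos(a),np.sin(a)]);v=np.array([-u[1],u[0]])
def J(x,y,z): return np.r_[np.array([544.2,-63.5])+x*u+y*v,z]
for z in (54,70,80,90): print(z,[( (project("side",J(x,y,z))-[210,180])*4).round() for x,y in((-85,-88),(-69,-88),(-77,-74))])
p,d=manip.camera("side");C=cloud("side",d)
for cx,cy in((250,310),(250,322),(265,320),(240,250),(270,240),(275,300)):
    P=C[180+cy//4,210+cx//4];q=P[:2]-[544.2,-63.5]
    print(cx,cy,(q@u).round(1),(q@v).round(1),P[2].round(1))
```

```text
54 [array([[255., 387.]]), array([[281., 374.]]), array([[252., 365.]])]
70 [array([[255., 364.]]), array([[281., 351.]]), array([[252., 342.]])]
80 [array([[255., 349.]]), array([[281., 336.]]), array([[252., 327.]])]
90 [array([[255., 333.]]), array([[281., 321.]]), array([[252., 312.]])]
250 310 -85.4 -82.7 102.9
250 322 -84.3 -81.0 93.4
265 320 -78.2 -86.2 94.0
240 250 -84.4 -75.0 135.0
270 240 -76.6 -87.2 144.1
275 300 -73.3 -86.1 104.4
```

Call:
play_rows:
  commands:
    - {"x": 0, "y": 0.001, "z": 0.004, "wx": 0, "wy": 0, "wz": 0, "grip": 0}
    - {"x": 0.01, "y": 0, "z": 0, "wx": 0, "wy": 0, "wz": 0, "grip": 0}
    - {"x": 0.01, "y": 0, "z": 0, "wx": 0, "wy": 0, "wz": 0, "grip": 0}
    - {"x": 0.01, "y": 0, "z": 0, "wx": 0, "wy": 0, "wz": 0, "grip": 0}
    - {"x": 0.006, "y": 0, "z": 0, "wx": 0, "wy": 0, "wz": 0, "grip": 0}
    - {"x": 0.006, "y": 0, "z": 0, "wx": 0, "wy": 0, "wz": 0, "grip": 0}
    - {"x": 0.006, "y": 0, "z": 0, "wx": 0, "wy": 0, "wz": 0, "grip": 0}

```text
clock: 22.48
eef_pos: [551.1, -144.5, 52.1]
eef_rot: [-3.142, 0.0, 0.45]
wrist_force: [-1.8, -0.5, 1.1]
finger_gap: 0.3
```

```bash
python3 s.py; python3 lv.py pics/s9.png
```

```text
22.48 [ 551.06 -144.46   52.06] yaw [-1.800e+02  1.000e-02  2.576e+01] F [-1.8  -0.51  1.13] M [-0.081  0.252 -0.005] gap 0.29 j6 0.801 e6 -0.118
tcp (np.float64(-29.06111193582099), np.float64(-75.87623554210352)) 52.064816769685514
35 -13.756573364346739 -2.1615123828045397 -87.02705140060863 -75.97745568825894 107.89226801054542
```

View pics/s9.png

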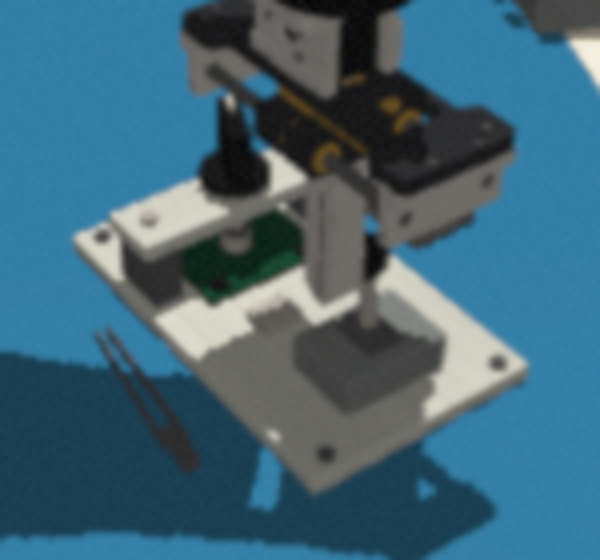

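The lever is moving with the fingers at about 2 N. I'll continue.

Call:
play_rows:
  commands:
    - {"x": 0.006, "y": 0, "z": 0, "wx": 0, "wy": 0, "wz": 0, "grip": 0}
    - {"x": 0.006, "y": 0, "z": 0, "wx": 0, "wy": 0, "wz": 0, "grip": 0}
    - {"x": 0.006, "y": 0, "z": 0, "wx": 0, "wy": 0, "wz": 0, "grip": 0}
    - {"x": 0.006, "y": 0, "z": 0, "wx": 0, "wy": 0, "wz": 0, "grip": 0}
    - {"x": 0.005, "y": 0, "z": 0, "wx": 0, "wy": 0, "wz": 0, "grip": 0}
    - {"x": 0.004, "y": 0, "z": 0, "wx": 0, "wy": 0, "wz": 0, "grip": 0}

```text
clock: 23.28
eef_pos: [580.7, -130.0, 51.8]
eef_rot: [-3.141, 0.0, 0.45]
wrist_force: [-1.6, -0.9, -1.1]
finger_gap: 0.6
```

```bash
python3 s.py; python3 lv.py pics/s10.png
```

```text
23.27 [ 580.66 -130.     51.81] yaw [-1.7998e+02  2.0000e-02  2.5770e+01] F [-1.58 -0.93 -1.14] M [-0.124  0.239 -0.01 ] gap 0.63 j6 0.839 e6 -0.057
tcp (np.float64(3.8806968558100747), np.float64(-75.73983186399977)) 51.814389975276946
35 19.849461986628476 34.93301135649388 -88.26538732566122 -75.68143205739082 101.21832015872269
```

Call:
play_rows:
  commands:
    - {"x": 0.0015, "y": 0, "z": 0, "wx": 0, "wy": 0, "wz": 0, "grip": 0}
    - {"x": 0.0015, "y": 0, "z": 0, "wx": 0, "wy": 0, "wz": 0, "grip": 0}

```text
clock: 23.58
eef_pos: [582.8, -129.0, 51.9]
eef_rot: [-3.141, 0.001, 0.45]
wrist_force: [-8.4, -3.0, 0.7]
finger_gap: 0.7
```

```bash
python3 s.py
```

```text
23.57 [ 582.84 -129.     51.92] yaw [-1.7998e+02  6.0000e-02  2.5770e+01] F [-8.39 -3.    0.67] M [-0.62   1.446 -0.029] gap 0.65 j6 0.842 e6 -0.006
```

The force rose to 9 N, so the lever is at its end stop. I'll retreat, lift and check.

Call:
play_rows:
  commands:
    - {"x": -0.01, "y": 0, "z": 0, "wx": 0, "wy": 0, "wz": 0, "grip": 0}
    - {"x": -0.025, "y": 0, "z": 0, "wx": 0, "wy": 0, "wz": 0, "grip": 0}
    - {"x": -0.025, "y": 0, "z": 0, "wx": 0, "wy": 0, "wz": 0, "grip": 0}
    - {"x": -0.025, "y": 0, "z": 0, "wx": 0, "wy": 0, "wz": 0, "grip": 0}
    - {"x": 0, "y": 0, "z": -0.04, "wx": 0, "wy": 0, "wz": 0, "grip": 0}
    - {"x": 0, "y": 0, "z": -0.04, "wx": 0, "wy": 0, "wz": 0, "grip": 0}
    - {"x": 0, "y": 0, "z": -0.04, "wx": 0, "wy": 0, "wz": 0, "grip": 0}
    - {"x": 0, "y": 0, "z": -0.03, "wx": 0, "wy": 0, "wz": 0, "grip": 0}
    - {"x": 0, "y": 0, "z": 0, "wx": 0, "wy": 0, "wz": 0, "grip": 0}

```text
clock: 24.7
eef_pos: [507.3, -166.3, 204.3]
eef_rot: [3.138, -0.003, 0.45]
wrist_force: [0.1, 0.4, -0.5]
finger_gap: 0.5
```

```bash
python3 s.py; python3 lv.py pics/s11.png
python3 - <<'E'
from h import *
st=manip.read_state();T=toolpose(st)
p,d=manip.camera("wrist");cv2.imwrite("pics/w11.png",p[:,:,::-1])
C=cloud("wrist",d,pose=T);Z=C[...,2]
a=np.radians(25.8);u=np.array([np.cos(a),np.sin(a)]);v=np.array([-u[1],u[0]])
q=C[...,:2]-[544.2,-63.5];X=q@u;Y=q@v
m=(abs(Y+75)<25)&(abs(X)<55)&(Z>76)&(Z<115)
print("ball",m.sum(),X[m].min(),X[m].max(),Z[m].max())
m=(Z>95)&(Z<115)&(np.hypot(X,Y-55)<40)
print("bar",m.sum(),cv2.minAreaRect(C[m][:,:2].astype(np.float32)))
p,d=manip.camera("side");cv2.imwrite("pics/sfull.png",p[:,:,::-1])
E
```

```text
24.7 [ 507.25 -166.33  204.32] yaw [179.8   -0.19  25.76] F [ 0.07  0.43 -0.48] M [ 0.012  0.084 -0.038] gap 0.47 j6 0.736 e6 0.003
tcp (np.float64(-78.02105315396354), np.float64(-76.50145432021776)) 204.32161171251693
87 15.990980225030368 37.40224121063027 -87.26964461290987 -67.05134868947172 100.78294243787099
ball 744 15.197009333829833 40.41075297794527 100.65231908822682
bar 1093 ((519.9849853515625, -15.349306106567383), (14.167192459106445, 44.08115005493164), 0.03447214886546135)
```

View pics/w11.png

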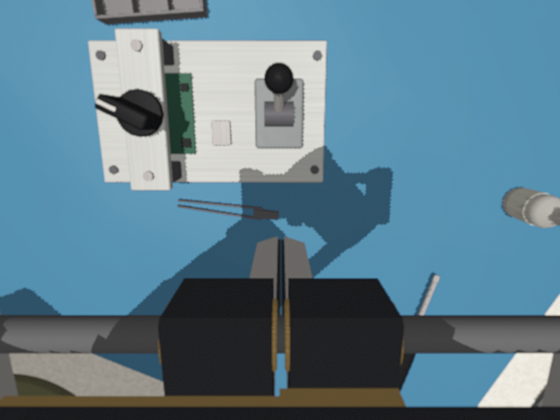

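View pics/s11.png

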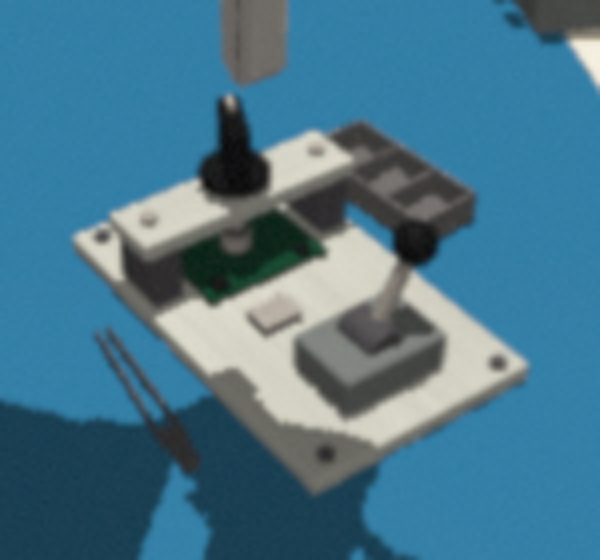

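Run:
```python
from h import *
st=manip.read_state();T=toolpose(st)
p,d=manip.camera("wrist")
C=cloud("wrist",d,pose=T);Z=C[...,2]
m0=(np.hypot(C[...,0]-520,C[...,1]+14)<35)
for lo in(100,105,107,108.5):
    m=m0&(Z>lo)&(Z<114)
    P=C[m][:,:2].astype(np.float32);q=P-P.mean(0);w,V=np.linalg.eigh(q.T@q)
    print(lo,m.sum(),cv2.minAreaRect(P),np.degrees(np.arctan2(V[1,1],V[0,1]))%180, Z[m].max())
p,d=manip.camera("top");C=cloud("top",d);Z=C[...,2]
cv2.imwrite("pics/t12.png",cv2.resize(p[170:290,220:380,::-1],None,fx=4.5,fy=4.5,interpolation=2))
m=(np.hypot(C[...,0]-520,C[...,1]+14)<35)&(Z>100)&(Z<114)
P=C[m][:,:2];q=P-P.mean(0);w,V=np.linalg.eigh(q.T@q);print("top",m.sum(),np.degrees(np.arctan2(V[1,1],V[0,1]))%180)
```

```text
100 1038 ((520.0785522460938, -15.063253402709961), (44.009281158447266, 14.216958999633789), 89.78761291503906) 90.27334 112.59473082981015
105 967 ((520.052734375, -15.002737045288086), (43.888427734375, 14.164851188659668), 89.78761291503906) 90.20517 112.59473082981015
107 930 ((520.0527954101562, -14.98531723022461), (43.85360336303711, 14.164851188659668), 89.78761291503906) 90.29672 112.59473082981015
108.5 837 ((520.303955078125, -14.93061637878418), (13.967811584472656, 43.69451904296875), 0.8746502995491028) 90.50399 112.59473082981015
top 106 89.12190672926538
```

View pics/t12.png

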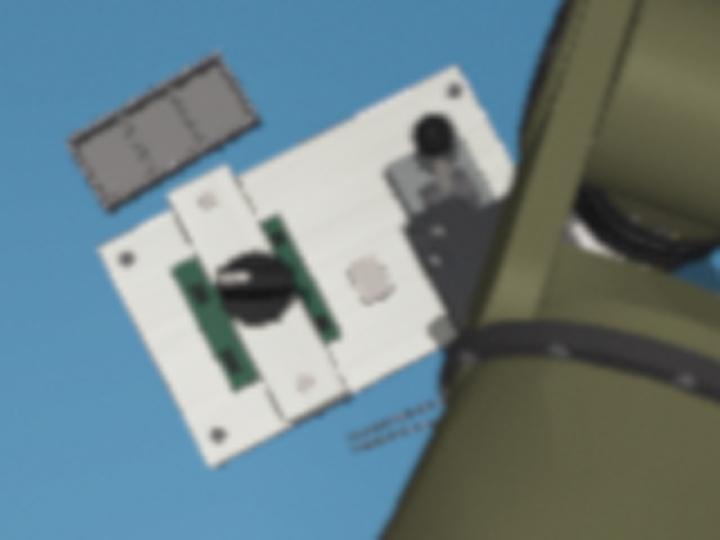

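Run:
```python
from h import *
def ang(C):
    Z=C[...,2];m=(np.hypot(C[...,0]-520,C[...,1]+14)<35)&(Z>100)&(Z<114)
    P=C[m][:,:2];q=P-P.mean(0);w,V=np.linalg.eigh(q.T@q);return m.sum(),np.degrees(np.arctan2(V[1,1],V[0,1]))%180
print("top0",ang(cloud("top",np.load("pics/top0.npy"))))
print("side0",ang(cloud("side",np.load("pics/side0.npy"))))
print("side now",ang(cloud("side",manip.camera("side")[1])))
T=np.load("pics/w1T.npy");print("w2",ang(cloud("wrist",np.load("pics/w2.npy"),pose=T)))
T=np.eye(4);T[:3,:3]=R.from_euler('xyz',np.radians([179.83,.05,99.27])).as_matrix();T[:3,3]=[520.49,-14.48,202.13]
print("w4",ang(cloud("wrist",np.load("pics/w4.npy"),pose=T)))
a=cv2.imread("pics/t4.png");b=cv2.imread("pics/t12.png")
cv2.imwrite("pics/cmp.png",np.hstack([cv2.resize(x[220:350,180:340],None,fx=2.4,fy=2.4) for x in(a,b)]))
a=cv2.imread("pics/w5.png");b=cv2.imread("pics/w11.png")
cv2.imwrite("pics/cmp2.png",np.hstack([cv2.resize(x[70:160,80:200],None,fx=3.2,fy=3.2) for x in(a,b)]))
```

```text
top0 (np.int64(103), np.float64(112.82562390722148))
side0 (np.int64(109), np.float64(116.06096516963285))
side now (np.int64(94), np.float64(92.390401927013))
w2 (np.int64(794), np.float64(109.85803903224121))
w4 (np.int64(781), np.float64(97.80760368610301))
```

View pics/cmp.png

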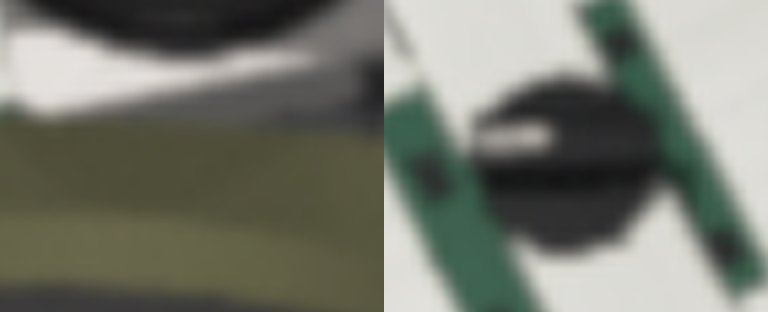

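View pics/cmp2.png

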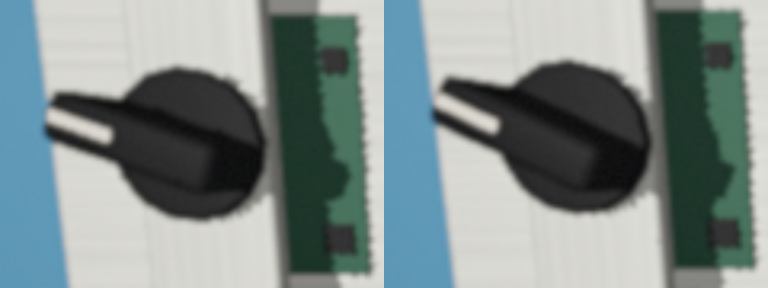

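The lever is over: ball at jig x ≈ 28, joint about 0.98. However, the bar now reads 90.3°, down from 97.5° before the push, so the gripper must have brushed it. That puts the screw about 80° back. It's in tolerance, but with 47 s left I'll re-grip and restore the quarter turn.

Call:
play_rows:
  commands:
    - {"x": 0.0097, "y": -0.0164, "z": 0, "wx": 0, "wy": 0, "wz": 0, "grip": 0.6}
    - {"x": 0.0097, "y": -0.0164, "z": 0, "wx": 0, "wy": 0, "wz": 0, "grip": 0.6}
    - {"x": 0.0097, "y": -0.0164, "z": 0, "wx": 0, "wy": 0, "wz": 0, "grip": 0.6}
    - {"x": 0.0097, "y": -0.0164, "z": 0, "wx": 0, "wy": 0, "wz": 0, "grip": 0.6}
    - {"x": 0.0097, "y": -0.0164, "z": 0, "wx": 0, "wy": 0, "wz": 0, "grip": 0.6}
    - {"x": 0.0097, "y": -0.0164, "z": 0, "wx": 0, "wy": 0, "wz": 0, "grip": 0.6}
    - {"x": 0.0097, "y": -0.0164, "z": 0, "wx": 0, "wy": 0, "wz": 0, "grip": 0.6}
    - {"x": 0.0097, "y": -0.0164, "z": 0, "wx": 0, "wy": 0, "wz": 0, "grip": 0.6}
    - {"x": 0, "y": 0, "z": 0, "wx": 0, "wy": 0, "wz": -9.2, "grip": 0.6}
    - {"x": 0, "y": 0, "z": 0, "wx": 0, "wy": 0, "wz": -9.2, "grip": 0.6}
    - {"x": 0, "y": 0, "z": 0, "wx": 0, "wy": 0, "wz": -9.2, "grip": 0.6}
    - {"x": 0, "y": 0, "z": 0, "wx": 0, "wy": 0, "wz": -9.2, "grip": 0.6}
    - {"x": 0, "y": 0, "z": 0, "wx": 0, "wy": 0, "wz": -9.2, "grip": 0.6}
    - {"x": 0, "y": 0, "z": 0, "wx": 0, "wy": 0, "wz": -9.2, "grip": 0.6}
    - {"x": 0, "y": 0, "z": 0, "wx": 0, "wy": 0, "wz": -9.2, "grip": 0.6}
    - {"x": 0, "y": 0, "z": 0, "wx": 0, "wy": 0, "wz": 0, "grip": 0.6}

```text
clock: 27.0
eef_pos: [519.6, -13.4, 202.0]
eef_rot: [-3.142, -0.0, 1.573]
wrist_force: [0.4, -0.5, -0.8]
finger_gap: 56.4
```

```bash
python3 s.py
cat > bar.py <<'E'
from h import *
import sys
st=manip.read_state();T=toolpose(st)
p,d=manip.camera("wrist");cv2.imwrite(sys.argv[1],p[:,:,::-1])
C=cloud("wrist",d,pose=T);Z=C[...,2];m=(np.hypot(C[...,0]-520,C[...,1]+14)<35)&(Z>104)&(Z<114)
P=C[m][:,:2].astype(np.float32);q=P-P.mean(0);w,V=np.linalg.eigh(q.T@q);print("bar",m.sum(),np.degrees(np.arctan2(V[1,1],V[0,1]))%180,cv2.minAreaRect(P))
E
python3 bar.py pics/w13.png
```

```text
27.0 [519.6  -13.44 202.02] yaw [-180.     -0.     90.12] F [ 0.4  -0.5  -0.85] M [-0.018 -0.056  0.016] gap 56.37 j6 -0.098 e6 -1.818
bar 774 88.694275 ((519.8536376953125, -14.455646514892578), (44.025272369384766, 13.971746444702148), 88.36517333984375)
```

Call:
play_rows:
  commands:
    - {"x": -0.001, "y": 0.0003, "z": 0, "wx": 0, "wy": 0, "wz": 1.6, "grip": 0.6}
    - {"x": 0, "y": 0, "z": 0.025, "wx": 0, "wy": 0, "wz": 0, "grip": 0.6}
    - {"x": 0, "y": 0, "z": 0.025, "wx": 0, "wy": 0, "wz": 0, "grip": 0.6}
    - {"x": 0, "y": 0, "z": 0.025, "wx": 0, "wy": 0, "wz": 0, "grip": 0.6}
    - {"x": 0, "y": 0, "z": 0.025, "wx": 0, "wy": 0, "wz": 0, "grip": 0.6}
    - {"x": 0, "y": 0, "z": 0.013, "wx": 0, "wy": 0, "wz": 0, "grip": 0.6}
    - {"x": 0, "y": 0, "z": 0.01, "wx": 0, "wy": 0, "wz": 0, "grip": 0.6}
    - {"x": 0, "y": 0, "z": 0, "wx": 0, "wy": 0, "wz": 0, "grip": 0}
    - {"x": 0, "y": 0, "z": 0, "wx": 0, "wy": 0, "wz": 0, "grip": 0}
    - {"x": 0, "y": 0, "z": 0, "wx": 0, "wy": 0, "wz": 0, "grip": 0}
    - {"x": 0, "y": 0, "z": 0, "wx": 0, "wy": 0, "wz": 0, "grip": 0}
    - {"x": 0, "y": 0, "z": 0, "wx": 0, "wy": 0, "wz": 0, "grip": 0}
    - {"x": 0, "y": 0, "z": 0, "wx": 0, "wy": 0, "wz": 0, "grip": 0}
    - {"x": 0, "y": 0, "z": 0, "wx": 0, "wy": 0, "wz": 0, "grip": 0}

```text
clock: 28.8
eef_pos: [519.9, -14.9, 79.2]
eef_rot: [3.141, -0.0, 1.546]
wrist_force: [-1.1, 0.7, 1.4]
finger_gap: 13.6
```

```bash
python3 s.py
```

```text
28.8 [519.88 -14.93  79.17] yaw [179.99  -0.    88.57] F [-1.14  0.7   1.37] M [ 0.019  0.11  -0.02 ] gap 13.59 j6 -0.074 e6 -0.029
```

Call:
play_rows:
  commands:
    - {"x": 0, "y": 0, "z": 0, "wx": 0, "wy": 0, "wz": -3.7, "grip": 0}
    - {"x": 0, "y": 0, "z": 0, "wx": 0, "wy": 0, "wz": -3.7, "grip": 0}
    - {"x": 0, "y": 0, "z": 0, "wx": 0, "wy": 0, "wz": -3.6, "grip": 0}
    - {"x": 0, "y": 0, "z": 0, "wx": 0, "wy": 0, "wz": 0, "grip": 0}
    - {"x": 0, "y": 0, "z": 0, "wx": 0, "wy": 0, "wz": 0, "grip": 0.6}
    - {"x": 0, "y": 0, "z": 0, "wx": 0, "wy": 0, "wz": 0, "grip": 0.6}
    - {"x": 0, "y": 0, "z": 0, "wx": 0, "wy": 0, "wz": 0, "grip": 0.6}
    - {"x": 0, "y": 0, "z": 0, "wx": 0, "wy": 0, "wz": 0, "grip": 0.6}
    - {"x": 0, "y": 0, "z": -0.01, "wx": 0, "wy": 0, "wz": 0, "grip": 0.6}
    - {"x": 0, "y": 0, "z": -0.028, "wx": 0, "wy": 0, "wz": 0, "grip": 0.6}
    - {"x": 0, "y": 0, "z": -0.028, "wx": 0, "wy": 0, "wz": 0, "grip": 0.6}
    - {"x": 0, "y": 0, "z": -0.028, "wx": 0, "wy": 0, "wz": 0, "grip": 0.6}
    - {"x": 0, "y": 0, "z": -0.028, "wx": 0, "wy": 0, "wz": 0, "grip": 0.6}
    - {"x": 0, "y": 0, "z": 0, "wx": 0, "wy": 0, "wz": 0, "grip": 0.6}
    - {"x": 0, "y": 0, "z": 0, "wx": 0, "wy": 0, "wz": 0, "grip": 0.6}

```text
clock: 30.68
eef_pos: [519.5, -14.9, 200.5]
eef_rot: [-3.141, -0.0, 1.738]
wrist_force: [0.2, 0.4, -0.3]
finger_gap: 56.6
```

```bash
python3 s.py; python3 bar.py pics/w14.png; python3 lv.py pics/s14.png
```

```text
30.68 [519.51 -14.91 200.46] yaw [-1.7996e+02 -1.0000e-02  9.9570e+01] F [ 0.22  0.36 -0.31] M [-0.031 -0.1    0.061] gap 56.62 j6 -0.266 e6 0.001
bar 784 97.77579 ((519.8812866210938, -14.291315078735352), (13.97481918334961, 43.721683502197266), 9.32798957824707)
tcp (np.float64(-1.1884762030861833), np.float64(54.539844530877)) 200.15419425003967
86 15.93326179848392 35.66201909986524 -87.01199108105686 -66.6823486425288 100.26129210517576
```

View pics/s14.png

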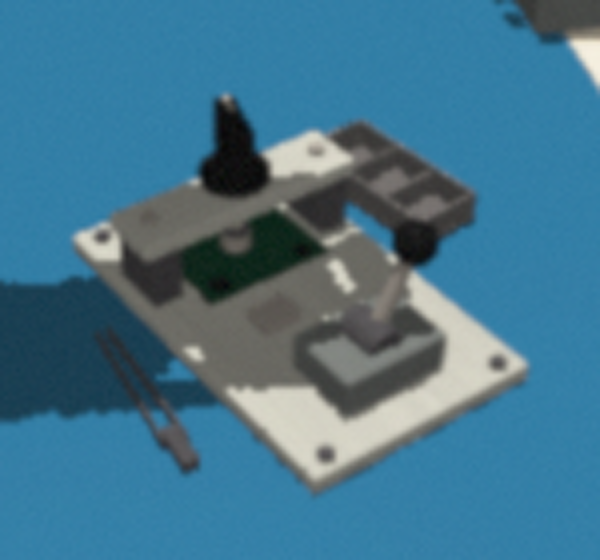

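View pics/w14.png

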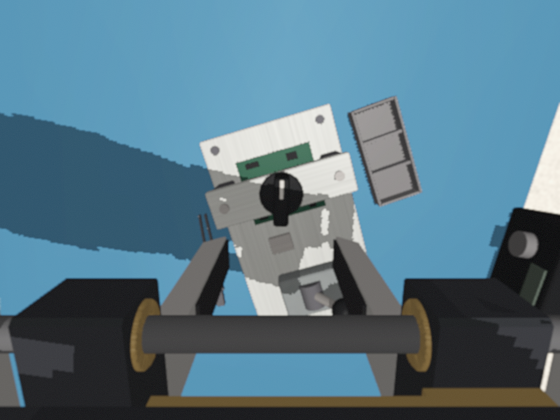

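The bar is at 97.8–99.3°, about 88° back from the bottom. The lever is still over, with the ball at crop (415,240). The tool is clear, and the shield, tweezers and tray are in place. I'll hand in.

```bash
python3 -c "
from cell import manip
print(manip.sign_off())"
```

```text
the job is handed in; nothing more can be done
None
```

I set the stop screw, threw the lock lever, and handed the job in at about 31 s. No verdict was reported.

- **Bottoming:** I turned the knob clockwise until the moment rose to a steady 0.33 N m. The wrist sensor and joint 6 effort agreed.
- **Back-off:** The final camera check puts the bar at 97.8–99.3°, about 88–89° back from the bottom. The bottom itself was estimated at about 10° (±1.5°) from the torque curve. I did not measure the foot height directly.
- **Lever:** I pushed it to its end stop, where the force rose to about 9 N. The ball then stood at jig x ≈ 28 mm, which puts the joint at about 0.98. It was still over in the last picture.
- **Clearance:** The gripper is open and about 200 mm up, with no contact force. The shield, tweezers and tray look unmoved. I did not re-check the spool, spare board, flux bottle or driver at the end, but I kept clear of them.

Three things disagreed or went wrong:

- **Fingertips:** They appeared to sit about 25 mm above the reported TCP. The first lever pass went just over the ball without moving it, and the knob was gripped near the top of its bar.
- **Knob nudged:** After the lever push the knob had turned about 7–9° clockwise, to about 79–80° back. I probably brushed it with the gripper. I re-gripped it and restored the quarter turn, after the lever was already over.
- **Refused calls:** My first two move calls were refused for missing row fields and moved nothing.

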